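Clamp the square tube block on the shaker

TASK

Take the aluminium bar that lies across the crate and lay it flat in the shallow white tray. Then pick the tall square tube block with the four wells out of the crate, stand it upright on the shaker platform between the clamp jaw and the fence, let it go, and push the jaw so that the block is pressed firmly against the fence and stays pinched square between the two without play; do not ram it. The other things in the crate stay in the crate, and the bottle and jar on the bench are left alone.

Things in the scene. Friction and masses are not known exactly. Their poses are not given: they have to be found in the camera images.
- crate: fixed open grey plastic crate, 210 (its x) x 290 (y) x 60 high, walls and floor 5 thick; origin under its centre at bench height; it stands with its x roughly across the bench, to the robot's right
- lamp (a point): middle of the underside of a slim fixed lamp bar (18 wide, 16 high, 340 long along the crate's y), 200 above the bench over the crate's middle line; two 12 mm posts stand beside the crate at crate x = +130, y = -160 and +160, with arms to the lamp. The gripper cannot come straight down under it; tilted 30 to 45 degrees, leaning to the crate's -x side, it can reach in
- block: the target: square aluminium tube block 44 x 44 x 50 high with four dark wells on top, about 0.2 kg; stands upright on the crate floor under the lamp; origin at the centre of its underside, z up
- round_block: round aluminium block, diameter 44, 45 high, one well; stands in the crate; origin at the centre of its underside
- low_block: oblong aluminium block 60 (x) x 36 (y) x 26 high, two wells; in the crate; origin at the centre of its underside
- nut: steel hexagon nut 32 across, 14 high, in the crate; origin under its centre
- spacer: aluminium cylinder, diameter 26, 30 high, in the crate; origin under its centre
- foot: black rubber foot 30 x 30 x 16 high, in the crate; origin under its centre
- cap: blue screw cap, diameter 34, 20 high, in the crate; origin under its centre
- bar: aluminium profile bar 260 long (its x) x 20 x 20, 0.12 kg; lies across the two long rims of the crate, just above the block; origin at the centre of its underside
- tray: fixed shallow white tray 320 (x) x 130 (y) x 25 high, walls 4, floor 4 thick; origin under its centre at bench height
- shaker: fixed laboratory shaker 240 x 220; origin under its centre at bench height; black rubber platform top at 100 above the bench. The fence and the jaw stand on the platform, both along the shaker's y
- fence: fixed aluminium fence on the platform's +x edge, 15 thick, 200 long, 30 high; origin at the foot of its inner face (facing -x), at shaker x = +85, z = 100
- jaw (a joint): sliding clamp jaw, an aluminium bar 15 thick, 200 long (shaker y), from 2.5 to 30.5 above the platform, with dry friction of about 4 N, so it stays where it is pushed and keeps up its pressure; joint value in m is how far it has moved towards the fence (+x of the shaker); at 0 its clamping face is at shaker x = -70; range 0 to 0.13; a 44 mm block is pinched at about 0.111
- jaw_face (a point): middle of the jaw's clamping face (towards the fence), 16.5 above the platform; the jaw's push face lies 15 behind it towards the shaker's -x
- bottle_a: clear glass bottle with blue cap, diameter 60, 130 high, on the bench; origin under its centre
- jar: amber jar, diameter 60, 80 high, on the bench; origin under its centre

How it is judged:
On the way, in this order (a step that is already met when the one before it is completed fails the run):
1. the bar lies flat in the tray, released, while the block is still in the crate (x of bar in the frame of tray between -0.03 and 0.03 m and y of bar in the frame of tray between -0.055 and 0.055 m and z of bar in the frame of tray between 0 and 0.009 m and contact force between the fingers and bar below 0.1 N and linear speed of bar below 0.02 m/s and x of block in the frame of crate between -0.1 and 0.1 m and y of block in the frame of crate between -0.14 and 0.14 m and z of block in the frame of crate between -0.005 and 0.05 m), for 0.2 s.
2. the block stands upright on the shaker platform between jaw and fence, released (z of block in the frame of shaker between 0.096 and 0.105 m and y of block in the frame of shaker between -0.085 and 0.085 m and angle between block's own z axis and vertical below 0.1 rad and x of block in the frame of shaker between -0.06 and 0.07 m and contact force between the fingers and block below 0.1 N and linear speed of block below 0.02 m/s), for 0.2 s.
At the end, for the whole second after the job is handed in: Block upright (0.1 rad) on the platform, square to the fence (0.09 rad), within 4 mm of it, jaw at 0.107 m or more, still pressed on the fence with over 1 N, at rest; bar flat and released inside the tray; the six other parts still inside the crate (x of bar in the frame of tray between -0.03 and 0.03 m and y of bar in the frame of tray between -0.055 and 0.055 m and z of bar in the frame of tray between 0 and 0.009 m and contact force between the fingers and bar below 0.1 N and linear speed of each of bar, block below 0.02 m/s and z of block in the frame of shaker between 0.096 and 0.105 m and y of block in the frame of shaker between -0.085 and 0.085 m and angle between block's own z axis and vertical below 0.1 rad and x of block in the frame of shaker above 0.059 m and value of joint jaw above 0.107 m and (angle between the x axis of block and the x axis of shaker, either way round below 0.09 rad or angle between the y axis of block and the x axis of shaker, either way round below 0.09 rad) and contact force between block and fence above 1 N and x of round_block in the frame of crate between -0.1 and 0.1 m and y of round_block in the frame of crate between -0.14 and 0.14 m and z of round_block in the frame of crate between -0.005 and 0.05 m and x of low_block in the frame of crate between -0.1 and 0.1 m and y of low_block in the frame of crate between -0.14 and 0.14 m and z of low_block in the frame of crate between -0.005 and 0.05 m and x of nut in the frame of crate between -0.1 and 0.1 m and y of nut in the frame of crate between -0.14 and 0.14 m and z of nut in the frame of crate between -0.005 and 0.05 m and x of spacer in the frame of crate between -0.1 and 0.1 m and y of spacer in the frame of crate between -0.14 and 0.14 m and z of spacer in the frame of crate between -0.005 and 0.05 m and x of foot in the frame of crate between -0.1 and 0.1 m and y of foot in the frame of crate between -0.14 and 0.14 m and z of foot in the frame of crate between -0.005 and 0.05 m and x of cap in the frame of crate between -0.1 and 0.1 m and y of cap in the frame of crate between -0.14 and 0.14 m and z of cap in the frame of crate between -0.005 and 0.05 m); the robot touches nothing.
It fails at once if the block is rammed against the fence with more than 40 N (contact force between block and fence above 40 N).
It fails at once if the bottle on the bench is moved by more than 30 mm or tipped (distance of bottle_a from where it was at the start of the episode above 0.03 m or angle between bottle_a's own z axis and vertical above 0.4 rad).
It fails at once if the jar on the bench is moved by more than 30 mm or tipped (distance of jar from where it was at the start of the episode above 0.03 m or angle between jar's own z axis and vertical above 0.4 rad).
It also fails if it takes over 72 s, if anything falls off the work surface, if the arm or the gripper's body presses on something with over 40 N, if the wrist force passes 120 N, or if a joint passes its speed limit or range.

ROBOT

A 7-joint arm with a two-finger parallel gripper is mounted at the origin on the work surface. World frame = base frame: x ahead of the robot, y to its left, z up, the work surface at z = 0. Lengths are in m, angles in rad, forces in N, time in s.
With the tool pointing down it reaches from about 0.4 to 0.875 m from the base axis. Payload 6.5 kg.
Tool frame: the origin (TCP) lies on the centre line of the jaws, within the pads' length; the fingertips stand 25 mm ahead of it and the grasp point (between the pads) lies 6 mm ahead of it; z points along the fingers, y is the line along which they close (so a half turn about z gives the same grasp; the last joint's range is limited). The gripper opens to 85 mm and grips with 20 to 120 N. Pads are 22 mm wide; open, the fingers measure 114 mm over their backs; the gripper's body (76 mm by 85 mm) begins 54 mm behind the grasp point. The pads swing forward as they close: fully open they stand 13 mm farther back than shut.
Start: joints at [1.099, 0.536, -0.004, 1.538, 0.003, 1.067, -0.071], TCP at [0.257, -0.597, 0.226] pointing down, gripper open.
Joint ranges: [-2.7, 2.7], [-0.37, 2.16], [-1.27, 1.26], [0.24, 2.4], [-1.31, 4.45], [0.19, 1.91], [-2.76, 2.76]. Speed limits (rad/s): [2.39, 2.39, 3.14, 3.14, 3.14, 3.14, 3.14].

INTERFACE

Orientations are given as a unit quaternion [w, x, y, z].
In Python, from bench import state, optics, ticket gives the robot as it stands.
- The arm moves only by the tool move_arm, never from a script. Its argument "rows" is a list of rows, each an object of numbers: "dx", "dy", "dz": the shift along the tool's x, y, z as a fraction of full scale; "rx", "ry", "rz": the turn, a rotation vector about the tool's x, y, z as a fraction of full scale; "grip": the closure, from -1 (fully open) to 1 (shut). In form: [{"dx": .., "dy": .., "dz": .., "rx": .., "ry": .., "rz": .., "grip": ..}, ...]. A call has 1 to 5 rows; each row shifts and turns the commanded pose from where the row before left it, along the tool's axes as they then stand; what a row does not reach is not made up. Full scale, the value 1, is 2.5 cm for a shift and 360 degrees for a turn. A row lasts 1/12 s, in which the tool goes at most 41.7 mm and 7.16 degrees, less where a joint would pass 70% of its speed; a pose out of reach is approached as far as the arm can. A call with a number of a shift or a turn outside -1 to 1 is refused whole. A call with a gripper value outside its range is refused whole. The fingers move at their own pace and stop on an object; the grip force is fixed at half the most. Time passes only in rows, so rows that do not move let the fingers close. It gives the time, the measured TCP pose, the force, the opening and the grip force at its end, in the units of the state.
- state(): the state, without advancing time (a new reading comes with each control period).
- optics.read_camera(name): name is "scene" or "top"; returns the picture (420x560x3 uint8, blue, green, red); there is no depth.
- optics.camera_model(name): a dict with "fovy" (degrees; the focal length in pixels is half the picture's height over the tangent of half this angle, whatever the lens; pixels are square), "cx", "cy" (the principal point, pixels), "D" ([k1, k2, p1, p2, k3] as OpenCV has them; the pictures are not rectified), "eye" and "attitude" of the camera in the world. Camera axes: x right, y down, z forward; pixel columns grow to the right and rows downward; lengths in m; the calibration is good to about 2 mm. A picture is of the moment at which its call begins. camera_model takes no time and is no camera call.
- ticket.sign_off(): hands the job in; it is judged then, once.
The state is a dict: "clock": time; "joints": joint angles; "qvel": joint speeds; "joint_efforts": joint torques, N m; "tcp_pos": TCP position; "tool_rot": TCP orientation; "contact_force": force on the tool from outside, world axes, zero at the start; "moment": the same for the moment, N m; "opening": opening from 0.0 (shut) to 1.0 (fully open); "gripper_force": force on a finger pad.
Only numpy, scipy, OpenCV 4.12 (cv2) and the standard library are available. Lean on these libraries where they do the work, as an engineer would, in place of code of your own. Each camera call takes 0.05 s, during which the arm holds its last target. There are 200 camera calls.

## Working session

There is one attempt and no reset: what is moved stays moved. The work goes in short steps, Python scripts to look and compute and a tool call to move; the robot and the scene stay as the last step left them, time stands still between calls to the robot, and variables do not carry over. Pictures are saved under pics/ and viewed, at most 10 in all, crops included, and the job is handed in when it is done.

Besides the shell and the picture viewer there is one more tool, called after "Call:" as name([rows], argument=value, ...), one row to a line, values as JSON. move_arm: Moves the arm, as the interface text tells. Shift numbers are shares of 2.5 cm and turn numbers shares of 360 degrees, none past 1 either way. Its arguments: {"type":"object","properties":{"rows":{"type":"array","items":{"type":"object","properties":{"dx":{"type":"number"},"dy":{"type":"number"},"dz":{"type":"number"},"rx":{"type":"number"},"ry":{"type":"number"},"rz":{"type":"number"},"grip":{"type":"number"}}}}},"required":["rows"]}

```bash
mkdir -p pics; ls; python3 - <<'E'
from bench import state, optics
import cv2
for n in("scene","top"):
    cv2.imwrite(f"pics/{n}0.png",optics.read_camera(n)); print(optics.camera_model(n))
print(state())
E
```

```text
pics
{'fovy': 57.12719721856419, 'cx': 277.94451575062243, 'cy': 207.76325750767913, 'D': array([-0.08824409,  0.        ,  0.        ,  0.        ,  0.        ]), 'eye': array([1.1458535 , 0.52861113, 0.67864897]), 'attitude': array([-0.19165608,  0.34868791,  0.81471503, -0.42181052])}
{'fovy': 42.469740796582684, 'cx': 283.98988162759474, 'cy': 205.2787923834201, 'D': array([-0.00751914,  0.        ,  0.        ,  0.        ,  0.        ]), 'eye': array([0.34288553, 0.00926006, 1.50287166]), 'attitude': array([ 0.06024805, -0.69594218,  0.71350417, -0.0542813 ])}
{'clock': 0.1, 'joints': array([ 1.098836  ,  0.53707106, -0.00441486,  1.53877549,  0.00258535,
        1.06732073, -0.07120574]), 'qvel': array([ 0.00030804, -0.00223057, -0.00011823,  0.00022898, -0.00011259,
       -0.00142706,  0.00020576]), 'joint_efforts': array([ 1.51749042e-03, -5.84570217e+01,  1.05139185e+00, -2.59780937e+01,
        1.25965721e-02,  4.51071159e-03,  7.67611255e-06]), 'tcp_pos': array([ 0.25631229, -0.59669521,  0.22491302]), 'tool_rot': array([-7.54657817e-04,  9.79486135e-01,  2.01510038e-01, -2.14191187e-04]), 'contact_force': array([ 0.45784393, -0.16451391, -0.40474883]), 'moment': array([-0.02321209,  0.01915576, -0.03906522]), 'gripper_force': 0.0, 'opening': 0.9981304216024206}
```

View pics/scene0.png

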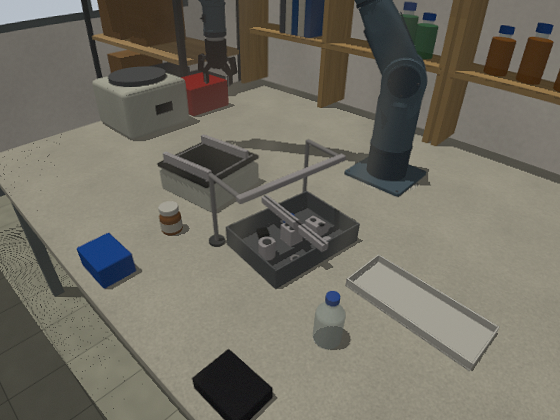

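View pics/top0.png

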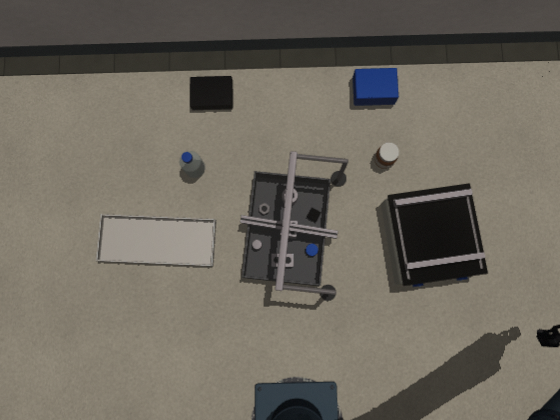

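```bash
cat > h.py <<'E'
import numpy as np, cv2
from scipy.spatial.transform import Rotation as R
from bench import state, optics
def cam(n):
    m=optics.camera_model(n); f=210/np.tan(np.radians(m['fovy'])/2)
    K=np.array([[f,0,m['cx']],[0,f,m['cy']],[0,0,1]]); w,x,y,z=m['attitude']
    return K,m['D'],m['eye'],R.from_quat([x,y,z,w]).as_matrix()
def unproj(n,uv,z):
    K,D,e,A=cam(n); uv=np.array(uv,float).reshape(-1,1,2)
    p=cv2.undistortPoints(uv,K,D)[:,0]; d=np.c_[p,np.ones(len(p))]@A.T
    return e+d*((z-e[2])/d[:,2])[:,None]
def proj(n,P):
    K,D,e,A=cam(n); Rw=A.T
    return cv2.projectPoints(np.array(P,float).reshape(-1,1,3),cv2.Rodrigues(Rw)[0],-Rw@e,K,D)[0][:,0]
def trot():
    w,x,y,z=state()['tool_rot']; return R.from_quat([x,y,z,w])
E
python3 - <<'E'
import cv2,numpy as np
t=cv2.imread("pics/top0.png"); C=np.zeros((600,800,3),np.uint8)
r=lambda a,s:cv2.resize(a,None,fx=s,fy=s,interpolation=cv2.INTER_CUBIC)
C[:,:460]=r(t[150:300,238:353],4)
C[:330,470:800]=r(t[180:290,383:493],3)
C[340:596,470:790]=r(t[208:272,140:220],4)
C=cv2.convertScaleAbs(C,alpha=1.6)
cv2.imwrite("pics/c1.png",C)
s=cv2.imread("pics/scene0.png")
cv2.imwrite("pics/c2.png",cv2.convertScaleAbs(r(s[130:290,155:365],3.75),alpha=1.6))
E
```

```text
(no output)
```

View pics/c1.png

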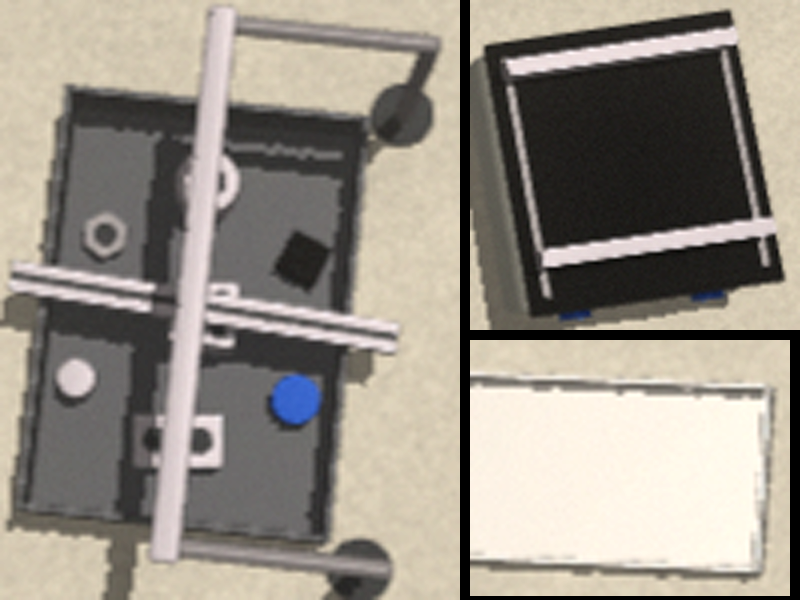

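View pics/c2.png

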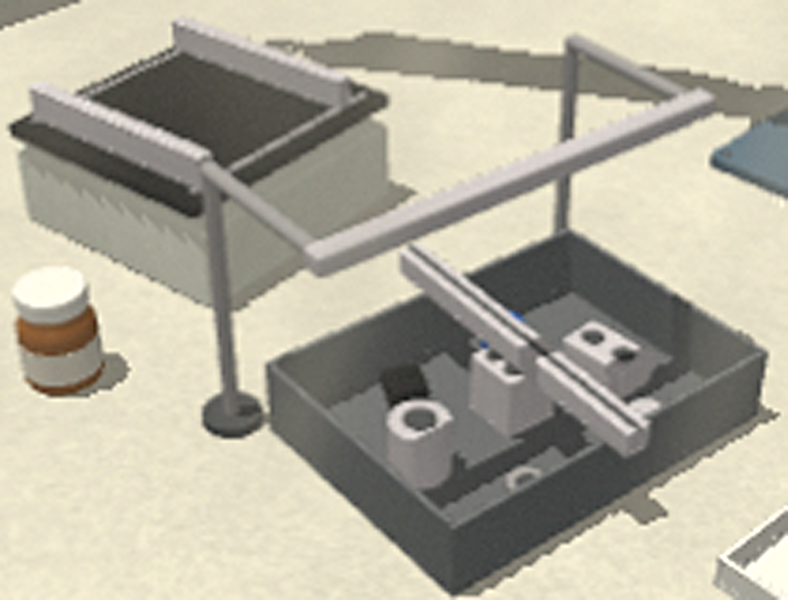

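```bash
cat > m.py <<'E'
from h import *
np.set_printoptions(precision=4,suppress=True)
def c(X,Y,s,u0,v0,x0=0,y0=0): return ((X-x0+.5)/s-.5+u0,(Y-y0+.5)/s-.5+v0)
cr=lambda l:[c(x,y,4,238,150) for x,y in l]
sh=lambda l:[c(x,y,3,383,180,470,0) for x,y in l]
tr=lambda l:[c(x,y,4,140,208,470,340) for x,y in l]
sc=lambda l:[c(x,y,3.75,155,130) for x,y in l]
def show(n,a): print(n);print(a)
show("bar top ends",unproj("top",cr([(10,277),(397,338)]),.08))
show("crate rim TL TR BL BR",unproj("top",cr([(68,88),(365,120),(15,525),(327,540)]),.06))
show("lamp top ends",unproj("top",cr([(222,10),(165,558)]),.216))
show("block top R edge",unproj("top",cr([(238,284),(234,347)]),.055))
show("block bottom scene L,M,R",unproj("scene",sc([(470,418),(512,436),(551,410)]),.005))
show("block top scene L,front",unproj("scene",sc([(476,352),(515,372)]),.055))
show("platform",unproj("top",sh([(487,45),(731,12),(530,317),(783,280)]),.1))
show("fence top",unproj("top",sh([(506,67),(737,35)]),.13))
show("jaw top",unproj("top",sh([(543,257),(776,227)]),.1305))
show("tray rim",unproj("top",tr([(773,387),(762,573)])+[(100.5,216),(98.5,266)],.025))
show("round",unproj("top",cr([(212,183)]),.05))
show("jar,bottle",unproj("top",[(388,153),(187,158)],.08))
E
python3 m.py
```

```text
bar top ends
[[ 0.5422  0.136   0.08  ]
 [ 0.495  -0.1194  0.08  ]]
crate rim TL TR BL BR
[[ 0.6744  0.0967  0.06  ]
 [ 0.6467 -0.1053  0.06  ]
 [ 0.3792  0.1363  0.06  ]
 [ 0.3644 -0.0697  0.06  ]]
lamp top ends
[[ 0.685  -0.008   0.216 ]
 [ 0.3539  0.0345  0.216 ]]
block top R edge
[[ 0.537  -0.0158  0.055 ]
 [ 0.4943 -0.0119  0.055 ]]
block bottom scene L,M,R
[[ 0.5422 -0.0123  0.005 ]
 [ 0.536   0.0229  0.005 ]
 [ 0.494   0.024   0.005 ]]
block top scene L,front
[[ 0.5302 -0.0191  0.055 ]
 [ 0.5281  0.0162  0.055 ]]
platform
[[ 0.5937 -0.2571  0.1   ]
 [ 0.6177 -0.4732  0.1   ]
 [ 0.3568 -0.2808  0.1   ]
 [ 0.3827 -0.4991  0.1   ]]
fence top
[[ 0.5688 -0.2666  0.13  ]
 [ 0.5915 -0.4664  0.13  ]]
jaw top
[[ 0.4061 -0.2884  0.1305]
 [ 0.4263 -0.4859  0.1305]]
tray rim
[[0.5502 0.2093 0.025 ]
 [0.4225 0.2173 0.025 ]
 [0.5678 0.5285 0.025 ]
 [0.4297 0.5298 0.025 ]]
round
[[ 0.6076 -0.0001  0.05  ]]
jar,bottle
[[ 0.7118 -0.2664  0.08  ]
 [ 0.7125  0.2784  0.08  ]]
```

```bash
cat >> h.py <<'E'
np.set_printoptions(precision=3,suppress=True)
def toolR(yaw,tilt=0,up=(0,0)):
    """closing axis at world yaw (deg); tilt leans the body towards tool +x (deg)"""
    y=np.array([np.cos(np.radians(yaw)),np.sin(np.radians(yaw)),0]); z=np.array([0,0,-1.])
    A=R.from_matrix(np.c_[np.cross(y,z),y,z])
    return A*R.from_rotvec([0,np.radians(-tilt),0]) 
def chain(*tg):
    """each (p,R): turn (frac/360) in the tool frame, then shift (x2.5cm) in the turned frame"""
    p,A=state()['tcp_pos'],trot()
    for q,B in tg:
        rv=(A.inv()*B).as_rotvec(degrees=True); d=B.inv().apply(np.array(q)-p)/.025
        print("turn",rv/360,"rows %.1f"%(np.linalg.norm(rv)/7.16),"| shift",d,"rows %.1f"%np.abs(d).max()); p,A=np.array(q),B
E
python3 - <<'E'
from h import *
B=toolR(-10.5); s=state(); p=s['tcp_pos']
print(trot().as_matrix()); print(toolR(-7.3,38).as_matrix())
chain(([*p[:2],.33],trot()),([.533,.085,.33],B),([.533,.085,.12],B))
E
```

```text
[[ 0.919  0.395 -0.001]
 [ 0.395 -0.919  0.001]
 [-0.    -0.002 -1.   ]]
[[ 0.1    0.992 -0.078]
 [ 0.782 -0.127 -0.611]
 [-0.616 -0.    -0.788]]
turn [0. 0. 0.] rows 0.0 | shift [-0.    -0.007 -4.203] rows 4.2
turn [-0.    -0.    -0.156] rows 7.9 | shift [28.828  5.913  0.   ] rows 28.8
turn [0. 0. 0.] rows 0.0 | shift [0.  0.  8.4] rows 8.4
```

Call:
move_arm([
  {"dz":-0.84,"rz":-0.0195,"grip":-1},
  {"dz":-0.84,"rz":-0.0195,"grip":-1},
  {"dz":-0.84,"rz":-0.0195,"grip":-1},
  {"dz":-0.84,"rz":-0.0195,"grip":-1},
  {"dz":-0.84,"rz":-0.0195,"grip":-1},
])

```text
validation failed for argument at $.ro...
```

Call:
move_arm([
  {"rz":-0.0195,"grip":-1},
  {"rz":-0.0195,"grip":-1},
  {"rz":-0.0195,"grip":-1},
  {"dx":0.8,"dy":0.16,"grip":-1},
  {"dx":1,"dy":0.2,"grip":-1},
])

```text
validation failed for argument at $.ro...
```

Call:
move_arm([
  {"dx":1,"dy":0.2,"grip":-1},
  {"dx":1,"dy":0.2,"grip":-1},
  {"dx":1,"dy":0.2,"grip":-1},
  {"dx":1,"dy":0.2,"grip":-1},
  {"dx":1,"dy":0.2,"grip":-1},
])

```text
validation failed for argument at $.ro...
```

Call:
move_arm([
  {"dx":1,"dy":0.2,"grip":-1},
  {"dx":1,"dy":0.2,"grip":-1},
  {"dx":1,"dy":0.2,"grip":-1},
  {"dx":1,"dy":0.2,"grip":-1},
  {"dx":1,"dy":0.2,"grip":-1},
])

```text
validation failed for argument at $.ro...
```

```bash
cat > w.py <<'E'
from h import *
B=toolR(-10.5)
chain(([.533,.085,.33],B),([.533,.085,.12],B)); print(state()['joints'],state()['tcp_pos'])
E
python3 w.py
```

```text
turn [-0.    -0.    -0.156] rows 7.9 | shift [28.828  5.913 -4.203] rows 28.8
turn [0. 0. 0.] rows 0.0 | shift [0.  0.  8.4] rows 8.4
[ 1.099  0.537 -0.004  1.539  0.003  1.067 -0.071] [ 0.256 -0.597  0.225]
```

Call:
move_arm([
  {"dx":0,"dy":0,"dz":-0.84,"rx":0,"ry":0,"rz":-0.0195,"grip":-1},
  {"dx":0,"dy":0,"dz":-0.84,"rx":0,"ry":0,"rz":-0.0195,"grip":-1},
  {"dx":0,"dy":0,"dz":-0.84,"rx":0,"ry":0,"rz":-0.0195,"grip":-1},
  {"dx":0,"dy":0,"dz":-0.84,"rx":0,"ry":0,"rz":-0.0195,"grip":-1},
  {"dx":0,"dy":0,"dz":-0.84,"rx":0,"ry":0,"rz":-0.0195,"grip":-1},
])

```text
clock: 0.52
tcp_pos: [0.2564, -0.5969, 0.3312]
tool_rot: [-0.001, 0.872, 0.49, -0.0]
contact_force: [0.3, -0.1, 0.7]
opening: 1.003
gripper_force: 0.0
```

Call:
move_arm([
  {"dx":0,"dy":0,"dz":0,"rx":0,"ry":0,"rz":-0.0195,"grip":-1},
  {"dx":0,"dy":0,"dz":0,"rx":0,"ry":0,"rz":-0.0195,"grip":-1},
  {"dx":0,"dy":0,"dz":0,"rx":0,"ry":0,"rz":-0.0195,"grip":-1},
  {"dx":0.8,"dy":0.16,"dz":0,"rx":0,"ry":0,"rz":0,"grip":-1},
  {"dx":1,"dy":0.2,"dz":0,"rx":0,"ry":0,"rz":0,"grip":-1},
])

```text
clock: 0.93
tcp_pos: [0.272, -0.5554, 0.3296]
tool_rot: [-0.001, 0.77, 0.638, -0.0]
contact_force: [0.8, -0.0, 0.1]
opening: 0.999
gripper_force: 0.0
```

Call:
move_arm([
  {"dx":1,"dy":0.2,"dz":0,"rx":0,"ry":0,"rz":0,"grip":-1},
  {"dx":1,"dy":0.2,"dz":0,"rx":0,"ry":0,"rz":0,"grip":-1},
  {"dx":1,"dy":0.2,"dz":0,"rx":0,"ry":0,"rz":0,"grip":-1},
  {"dx":1,"dy":0.2,"dz":0,"rx":0,"ry":0,"rz":0,"grip":-1},
  {"dx":1,"dy":0.2,"dz":0,"rx":0,"ry":0,"rz":0,"grip":-1},
])

```text
clock: 1.35
tcp_pos: [0.3213, -0.435, 0.3303]
tool_rot: [-0.0, 0.769, 0.639, -0.0]
contact_force: [0.2, -0.6, 0.2]
opening: 1.001
gripper_force: 0.0
```

Call:
move_arm([
  {"dx":1,"dy":0.2,"dz":0,"rx":0,"ry":0,"rz":0,"grip":-1},
  {"dx":1,"dy":0.2,"dz":0,"rx":0,"ry":0,"rz":0,"grip":-1},
  {"dx":1,"dy":0.2,"dz":0,"rx":0,"ry":0,"rz":0,"grip":-1},
  {"dx":1,"dy":0.2,"dz":0,"rx":0,"ry":0,"rz":0,"grip":-1},
  {"dx":1,"dy":0.2,"dz":0,"rx":0,"ry":0,"rz":0,"grip":-1},
])

```text
clock: 1.77
tcp_pos: [0.3688, -0.3167, 0.3304]
tool_rot: [-0.0, 0.769, 0.639, -0.0]
contact_force: [0.5, -0.2, -0.8]
opening: 0.999
gripper_force: 0.0
```

Call:
move_arm([
  {"dx":1,"dy":0.2,"dz":0,"rx":0,"ry":0,"rz":0,"grip":-1},
  {"dx":1,"dy":0.2,"dz":0,"rx":0,"ry":0,"rz":0,"grip":-1},
  {"dx":1,"dy":0.2,"dz":0,"rx":0,"ry":0,"rz":0,"grip":-1},
  {"dx":1,"dy":0.2,"dz":0,"rx":0,"ry":0,"rz":0,"grip":-1},
  {"dx":1,"dy":0.2,"dz":0,"rx":0,"ry":0,"rz":0,"grip":-1},
])

```text
clock: 2.18
tcp_pos: [0.4163, -0.1986, 0.3304]
tool_rot: [-0.0, 0.769, 0.639, -0.0]
contact_force: [0.0, 0.4, -0.4]
opening: 1.004
gripper_force: 0.0
```

```bash
python3 w.py
```

```text
turn [-0.  0. -0.] rows 0.0 | shift [12.003  2.523  0.018] rows 12.0
turn [0. 0. 0.] rows 0.0 | shift [0.  0.  8.4] rows 8.4
[ 0.778  0.13  -0.47   1.861  0.064  1.166  0.101] [ 0.416 -0.199  0.33 ]
```

Call:
move_arm([
  {"dx":1,"dy":0.21,"dz":0,"rx":0,"ry":0,"rz":0,"grip":-1},
  {"dx":1,"dy":0.21,"dz":0,"rx":0,"ry":0,"rz":0,"grip":-1},
  {"dx":1,"dy":0.21,"dz":0,"rx":0,"ry":0,"rz":0,"grip":-1},
  {"dx":1,"dy":0.21,"dz":0,"rx":0,"ry":0,"rz":0,"grip":-1},
  {"dx":1,"dy":0.21,"dz":0,"rx":0,"ry":0,"rz":0,"grip":-1},
])

```text
clock: 2.6
tcp_pos: [0.4651, -0.0806, 0.3304]
tool_rot: [-0.0, 0.769, 0.639, -0.0]
contact_force: [-0.1, -0.1, -0.0]
opening: 1.0
gripper_force: 0.0
```

Call:
move_arm([
  {"dx":1,"dy":0.21,"dz":0,"rx":0,"ry":0,"rz":0,"grip":-1},
  {"dx":1,"dy":0.21,"dz":0,"rx":0,"ry":0,"rz":0,"grip":-1},
  {"dx":1,"dy":0.21,"dz":0,"rx":0,"ry":0,"rz":0,"grip":-1},
  {"dx":1,"dy":0.21,"dz":0,"rx":0,"ry":0,"rz":0,"grip":-1},
  {"dx":1,"dy":0.21,"dz":0,"rx":0,"ry":0,"rz":0,"grip":-1},
])

```text
clock: 3.02
tcp_pos: [0.5139, 0.0373, 0.3304]
tool_rot: [-0.0, 0.769, 0.639, -0.0]
contact_force: [0.3, -0.3, -0.4]
opening: 0.996
gripper_force: 0.0
```

Call:
move_arm([
  {"dx":1,"dy":0.21,"dz":0,"rx":0,"ry":0,"rz":0,"grip":-1},
  {"dx":0.9,"dy":0.21,"dz":0,"rx":0,"ry":0,"rz":0,"grip":-1},
  {"dx":0,"dy":0,"dz":1,"rx":0,"ry":0,"rz":0,"grip":-1},
  {"dx":0,"dy":0,"dz":1,"rx":0,"ry":0,"rz":0,"grip":-1},
  {"dx":0,"dy":0,"dz":1,"rx":0,"ry":0,"rz":0,"grip":-1},
])

```text
clock: 3.43
tcp_pos: [0.5329, 0.0815, 0.2546]
tool_rot: [0.0, 0.769, 0.639, 0.0]
contact_force: [0.6, -0.8, -0.6]
opening: 1.005
gripper_force: 0.0
```

Call:
move_arm([
  {"dx":0,"dy":0,"dz":1,"rx":0,"ry":0,"rz":0,"grip":-1},
  {"dx":0,"dy":0,"dz":1,"rx":0,"ry":0,"rz":0,"grip":-1},
  {"dx":0,"dy":0,"dz":1,"rx":0,"ry":0,"rz":0,"grip":-1},
  {"dx":0,"dy":0,"dz":0,"rx":0,"ry":0,"rz":0,"grip":-1},
])

```text
clock: 3.77
tcp_pos: [0.5294, 0.08, 0.1761]
tool_rot: [-0.002, 0.769, 0.639, -0.004]
contact_force: [-1.3, -0.1, -0.2]
opening: 1.001
gripper_force: 0.0
```

```bash
cat > w.py <<'E'
from h import *
B=toolR(-10.5)
chain(([.533,.085,.074],B)); print(state()['joints'],state()['tcp_pos'])
im=optics.read_camera("top"); sc=optics.read_camera("scene")
r=lambda a,s:cv2.resize(a,None,fx=s,fy=s,interpolation=cv2.INTER_CUBIC)
C=np.zeros((450,800,3),np.uint8); C[:,:390]=r(im[150:300,225:355],3); C[:,400:800]=r(sc[150:300,230:364],3)[:,:400]
cv2.imwrite("pics/a1.png",cv2.convertScaleAbs(C,alpha=1.6))
E
sed -i 's/chain((\[.533,.085,.074\],B))/chain(([.533,.085,.074],B),)/' w.py; python3 w.py
```

```text
turn [-0.001  0.    -0.   ] rows 0.1 | shift [0.224 0.103 4.082] rows 4.1
[ 0.233  0.481 -0.602  1.853  0.333  0.919 -0.708] [0.529 0.08  0.176]
```

View pics/a1.png

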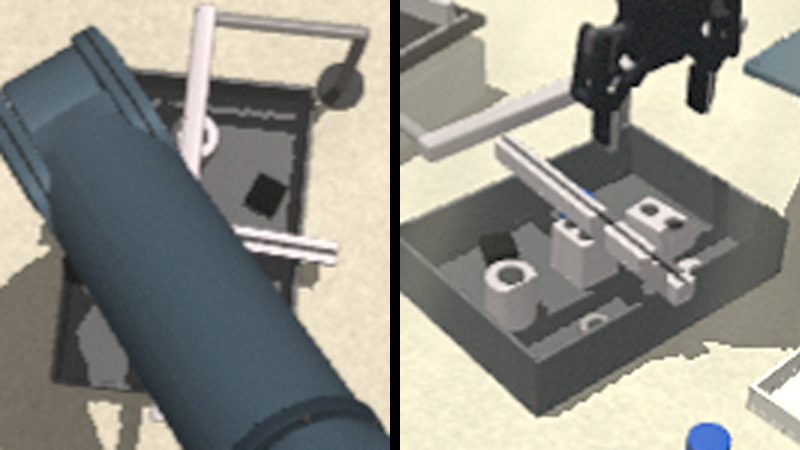

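Call:
move_arm([
  {"dx":0.4,"dy":0.1,"dz":0,"rx":-0.001,"ry":0,"rz":0,"grip":-1},
  {"dx":0,"dy":0,"dz":0.9,"rx":0,"ry":0,"rz":0,"grip":-1},
  {"dx":0,"dy":0,"dz":0.9,"rx":0,"ry":0,"rz":0,"grip":-1},
  {"dx":0,"dy":0,"dz":0.6,"rx":0,"ry":0,"rz":0,"grip":-1},
  {"dx":0,"dy":0,"dz":0,"rx":0,"ry":0,"rz":0,"grip":-1},
])

```text
clock: 4.28
tcp_pos: [0.5371, 0.0909, 0.1198]
tool_rot: [0.002, 0.769, 0.639, 0.001]
contact_force: [-0.7, -1.4, -1.1]
opening: 1.001
gripper_force: 0.0
```

```bash
sed -i '/^im=/,$d' w.py; sed -i 's/.533,.085,.074/.534,.090,.074/' w.py; python3 w.py
```

```text
turn [ 0.001  0.    -0.   ] rows 0.0 | shift [-0.057 -0.115  1.83 ] rows 1.8
[ 0.175  0.566 -0.558  1.879  0.408  0.807 -0.784] [0.537 0.091 0.12 ]
```

Call:
move_arm([
  {"dx":0,"dy":-0.1,"dz":0,"rx":0,"ry":0,"rz":0,"grip":-1},
  {"dx":0,"dy":0,"dz":0.7,"rx":0,"ry":0,"rz":0,"grip":-1},
  {"dx":0,"dy":0,"dz":0.6,"rx":0,"ry":0,"rz":0,"grip":-1},
  {"dx":0,"dy":0,"dz":0.5,"rx":0,"ry":0,"rz":0,"grip":-1},
  {"dx":0,"dy":0,"dz":0,"rx":0,"ry":0,"rz":0,"grip":-1},
])

```text
clock: 4.7
tcp_pos: [0.535, 0.0908, 0.0751]
tool_rot: [0.002, 0.769, 0.639, 0.002]
contact_force: [-0.5, -0.2, -0.5]
opening: 0.998
gripper_force: 0.0
```

Call:
move_arm([
  {"dx":0,"dy":0,"dz":0,"rx":0,"ry":0,"rz":0,"grip":1},
  {"dx":0,"dy":0,"dz":0,"rx":0,"ry":0,"rz":0,"grip":1},
  {"dx":0,"dy":0,"dz":0,"rx":0,"ry":0,"rz":0,"grip":1},
  {"dx":0,"dy":0,"dz":0,"rx":0,"ry":0,"rz":0,"grip":1},
  {"dx":0,"dy":0,"dz":0,"rx":0,"ry":0,"rz":0,"grip":1},
])

```text
clock: 5.12
tcp_pos: [0.5358, 0.0908, 0.0763]
tool_rot: [0.003, 0.769, 0.639, 0.002]
contact_force: [-0.2, -0.1, 0.5]
opening: 0.296
gripper_force: 0.0
```

Call:
move_arm([
  {"dx":0,"dy":0,"dz":0,"rx":0,"ry":0,"rz":0,"grip":1},
  {"dx":0,"dy":0,"dz":0,"rx":0,"ry":0,"rz":0,"grip":1},
  {"dx":0,"dy":0,"dz":0,"rx":0,"ry":0,"rz":0,"grip":1},
  {"dx":0,"dy":0,"dz":0,"rx":0,"ry":0,"rz":0,"grip":1},
  {"dx":0,"dy":0,"dz":0,"rx":0,"ry":0,"rz":0,"grip":1},
])

```text
clock: 5.53
tcp_pos: [0.5354, 0.0908, 0.0757]
tool_rot: [0.002, 0.769, 0.639, 0.002]
contact_force: [-0.4, -0.6, 0.1]
opening: 0.0
gripper_force: 0.0
```

```bash
python3 w.py; cat > w2.py <<'E'
from h import *
p=state()['tcp_pos']
u=np.array([.182,.983,0]); off=.5*0
# grip offset along bar
k=(p-np.array([.5186,.0083,0]))@u; print("k",k)
B=toolR(-2.3); t=np.array([.4926,.371,0])+k*np.array([.04,.999,0])
A=toolR(-10.5)
chain(([*p[:2],.115],A),([t[0],t[1],.115],B),([t[0],t[1],.024],B))
E
python3 w2.py
```

```text
turn [ 0.001  0.    -0.   ] rows 0.1 | shift [-0.041 -0.049  0.066] rows 0.1
[ 0.143  0.629 -0.518  1.906  0.462  0.721 -0.829] [0.535 0.091 0.076]
k 0.08414716791163564
turn [ 0.001  0.    -0.   ] rows 0.1 | shift [ 0.     0.    -1.574] rows 1.6
turn [ 0.     0.    -0.023] rows 1.1 | shift [14.496 -2.16   0.   ] rows 14.5
turn [0. 0. 0.] rows 0.0 | shift [0.   0.   3.64] rows 3.6
```

```bash
python3 - <<'E'
from h import *
im=optics.read_camera("top"); sc=optics.read_camera("scene")
r=lambda a,s:cv2.resize(a,None,fx=s,fy=s,interpolation=cv2.INTER_CUBIC)
C=np.zeros((540,800,3),np.uint8); C[:450,:270]=r(im[150:300,235:325],3); C[:,280:800]=r(sc[140:275,225:355],4)
cv2.imwrite("pics/a2.png",cv2.convertScaleAbs(C,alpha=1.8))
s=state();g=s['tcp_pos']+.025*trot().apply([0,0,1])
print(g,proj("scene",[g]), proj("scene",[[.5422,.136,.08],[.495,-.1194,.08]]))
E
```

```text
[0.536 0.091 0.051] [[312.106 244.224]] [[325.843 244.656]
 [264.199 196.166]]
```

View pics/a2.png

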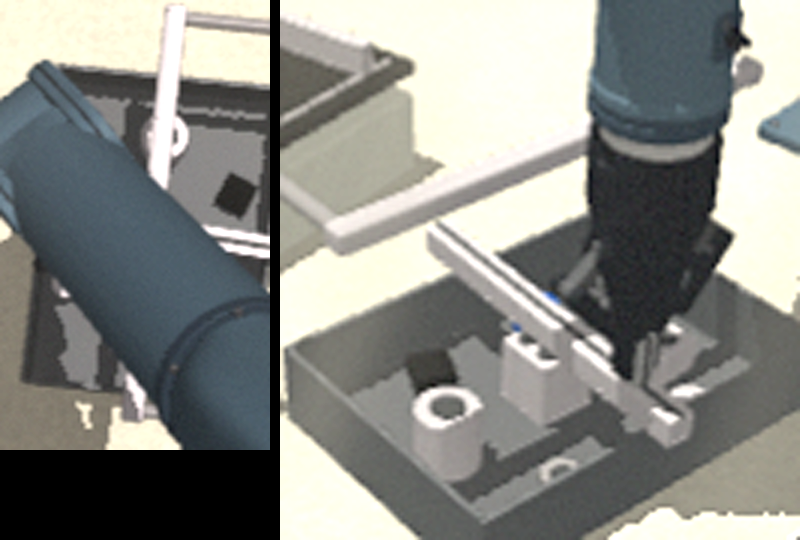

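```bash
python3 - <<'E'
from h import *
sc=optics.read_camera("scene"); s=state()
r=lambda a,s:cv2.resize(a,None,fx=s,fy=s,interpolation=cv2.INTER_CUBIC)
C=cv2.convertScaleAbs(r(sc[190:255,270:350],9),alpha=2.5)
A=trot(); 
for d,c in((.025,(0,0,255)),(0,(0,255,0)),(-.03,(255,0,0))):
    g=s['tcp_pos']+d*A.apply([0,0,1]); u=(proj("scene",[g])[0]-[270,190]+.5)*9
    cv2.circle(C,tuple(int(x) for x in u),4,c,-1)
cv2.imwrite("pics/a3.png",C)
E
```

```text
(no output)
```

View pics/a3.png

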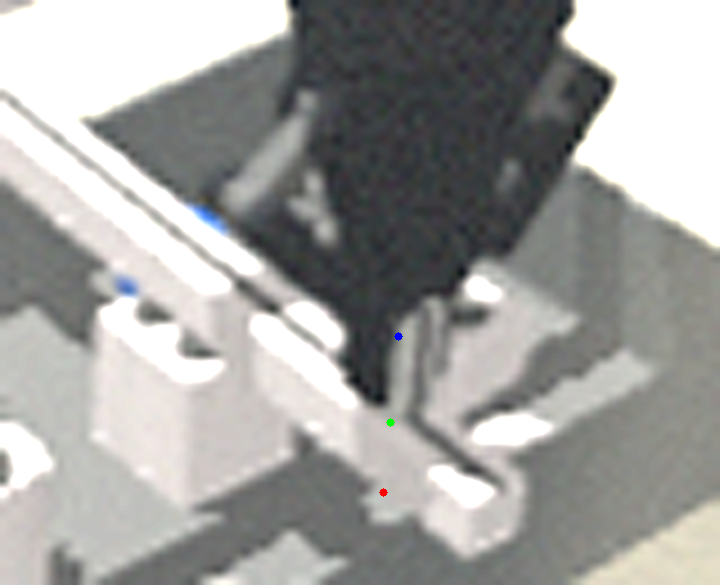

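```bash
python3 - <<'E'
from h import *
s=state(); print(s['opening'],s['gripper_force'],s['contact_force'],s['moment'])
for n in("scene","top"): cv2.imwrite(f"pics/b_{n}.png",optics.read_camera(n))
E
```

```text
0.0005936037499997492 0.0 [0.078 0.244 0.201] [0.044 0.019 0.046]
```

Call:
move_arm([
  {"dx":0,"dy":0,"dz":-0.4,"rx":0,"ry":0,"rz":0,"grip":1},
  {"dx":0,"dy":0,"dz":-0.4,"rx":0,"ry":0,"rz":0,"grip":1},
  {"dx":0,"dy":0,"dz":0,"rx":0,"ry":0,"rz":0,"grip":1},
  {"dx":0,"dy":0,"dz":0,"rx":0,"ry":0,"rz":0,"grip":1},
])

```text
clock: 6.12
tcp_pos: [0.5361, 0.091, 0.0968]
tool_rot: [0.003, 0.769, 0.639, 0.003]
contact_force: [0.4, 0.2, -0.1]
opening: 0.002
gripper_force: 0.0
```

```bash
python3 - <<'E'
from h import *
s=state(); print(s['opening'],s['gripper_force'],s['contact_force'],s['moment'])
a=cv2.imread("pics/b_scene.png"); b=optics.read_camera("scene")
for nm,(u,v) in dict(far=(268,199),near=(326,246),block=(290,232)).items():
    t=a[v-9:v+9,u-9:u+9]; w=b[v-30:v+30,u-30:u+30]
    m=cv2.matchTemplate(w,t,cv2.TM_CCOEFF_NORMED); _,mx,_,l=cv2.minMaxLoc(m); print(nm,mx,l[0]-21,l[1]-21)
print(proj("scene",[[.5422,.136,.1],[.495,-.1194,.1]])-proj("scene",[[.5422,.136,.08],[.495,-.1194,.08]]))
E
```

```text
0.0021899842377331043 0.0 [ 0.415  0.195 -0.061] [-0.006  0.014  0.022]
far 0.9991046786308289 0 0
near 0.9701979756355286 0 0
block 0.9982962012290955 0 0
[[ 0.762 -6.45 ]
 [-0.014 -5.964]]
```

```bash
python3 - <<'E'
from h import *
p=np.array([.5294,.08,.1761]);A=toolR(-10.5)
for d in(-.02,-.01,0,.012,.025):
    print(d,proj("scene",[p+A.apply([0,s,d]) for s in(-.05,0,.05)]).round(1).tolist())
sc=optics.read_camera("scene"); s=state(); A=trot()
C=cv2.convertScaleAbs(cv2.resize(sc[170:255,260:350],None,fx=7,fy=7,interpolation=cv2.INTER_CUBIC),alpha=3)
for d,c in((.025,(0,0,255)),(0,(0,255,0)),(-.03,(255,0,0))):
    g=s['tcp_pos']+d*A.apply([0,0,1]); u=(proj("scene",[g])[0]-[260,170]+.5)*7
    cv2.circle(C,tuple(int(x) for x in u),3,c,-1)
cv2.imwrite("pics/a4.png",C)
E
```

```text
-0.02 [[330.3, 186.6], [314.5, 193.0], [297.8, 199.8]]
-0.01 [[329.9, 190.2], [314.2, 196.6], [297.6, 203.5]]
0 [[329.5, 193.7], [313.9, 200.2], [297.3, 207.1]]
0.012 [[329.0, 197.8], [313.5, 204.4], [297.1, 211.4]]
0.025 [[328.5, 202.2], [313.1, 208.9], [296.8, 215.9]]
```

View pics/a4.png

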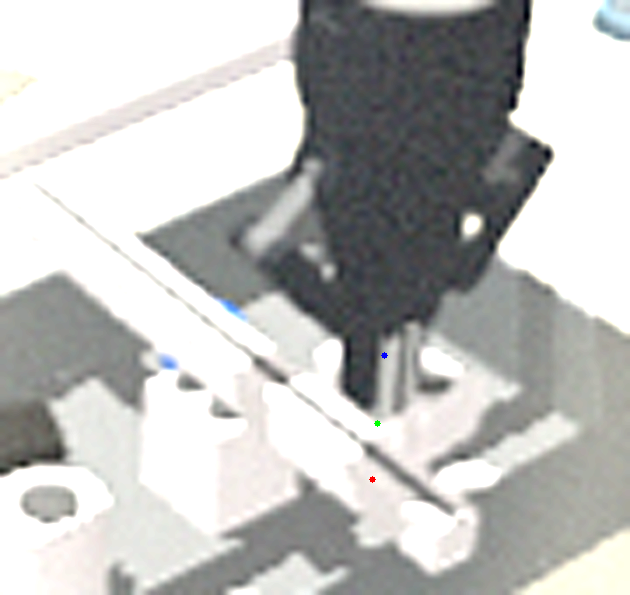

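Call:
move_arm([
  {"dx":0,"dy":0,"dz":0,"rx":0,"ry":0,"rz":0,"grip":-1},
  {"dx":0,"dy":0,"dz":0,"rx":0,"ry":0,"rz":0,"grip":-1},
  {"dx":0,"dy":0,"dz":0,"rx":0,"ry":0,"rz":0,"grip":-1},
  {"dx":0,"dy":0,"dz":0,"rx":0,"ry":0,"rz":0,"grip":-1},
  {"dx":0,"dy":0,"dz":0,"rx":0,"ry":0,"rz":0,"grip":-1},
])

```text
clock: 6.63
tcp_pos: [0.5352, 0.0908, 0.0955]
tool_rot: [0.002, 0.769, 0.639, 0.002]
contact_force: [0.4, 0.2, 0.4]
opening: 0.714
gripper_force: 0.0
```

Call:
move_arm([
  {"dx":0,"dy":0,"dz":0,"rx":0,"ry":0,"rz":0,"grip":-1},
  {"dx":0,"dy":0,"dz":0.5,"rx":0,"ry":0,"rz":0,"grip":-1},
  {"dx":0,"dy":0,"dz":0.5,"rx":0,"ry":0,"rz":0,"grip":-1},
  {"dx":0,"dy":0,"dz":0.3,"rx":0,"ry":0,"rz":0,"grip":-1},
  {"dx":0,"dy":0,"dz":0,"rx":0,"ry":0,"rz":0,"grip":-1},
])

```text
clock: 7.05
tcp_pos: [0.5336, 0.0903, 0.0606]
tool_rot: [0.001, 0.769, 0.639, 0.0]
contact_force: [0.3, -0.4, -0.4]
opening: 1.001
gripper_force: 0.0
```

Call:
move_arm([
  {"dx":0,"dy":0,"dz":0.3,"rx":0,"ry":0,"rz":0,"grip":-1},
  {"dx":0,"dy":0,"dz":0.3,"rx":0,"ry":0,"rz":0,"grip":-1},
  {"dx":0,"dy":0,"dz":0,"rx":0,"ry":0,"rz":0,"grip":-1},
])

```text
clock: 7.3
tcp_pos: [0.5347, 0.0905, 0.0467]
tool_rot: [0.002, 0.769, 0.639, 0.001]
contact_force: [-0.2, 0.4, 0.2]
opening: 1.001
gripper_force: 0.0
```

Call:
move_arm([
  {"dx":0,"dy":0,"dz":0,"rx":0,"ry":0,"rz":0,"grip":1},
  {"dx":0,"dy":0,"dz":0,"rx":0,"ry":0,"rz":0,"grip":1},
  {"dx":0,"dy":0,"dz":0,"rx":0,"ry":0,"rz":0,"grip":1},
  {"dx":0,"dy":0,"dz":0,"rx":0,"ry":0,"rz":0,"grip":1},
  {"dx":0,"dy":0,"dz":0,"rx":0,"ry":0,"rz":0,"grip":1},
])

```text
clock: 7.72
tcp_pos: [0.5358, 0.0908, 0.0485]
tool_rot: [0.003, 0.769, 0.639, 0.002]
contact_force: [-0.5, -0.5, 0.4]
opening: 0.304
gripper_force: 0.0
```

Call:
move_arm([
  {"dx":0,"dy":0,"dz":0,"rx":0,"ry":0,"rz":0,"grip":1},
  {"dx":0,"dy":0,"dz":0,"rx":0,"ry":0,"rz":0,"grip":1},
])

```text
clock: 7.88
tcp_pos: [0.5358, 0.0908, 0.0486]
tool_rot: [0.003, 0.769, 0.639, 0.002]
contact_force: [-0.6, -0.2, 4.2]
opening: 0.22
gripper_force: 58.6
```

Call:
move_arm([
  {"dx":0,"dy":0,"dz":-0.5,"rx":0,"ry":0,"rz":0,"grip":1},
  {"dx":0,"dy":0,"dz":-0.6,"rx":0,"ry":0,"rz":0,"grip":1},
  {"dx":0,"dy":0,"dz":-0.5,"rx":0,"ry":0,"rz":0,"grip":1},
  {"dx":0.4,"dy":0,"dz":0,"rx":0,"ry":0,"rz":0,"grip":1},
  {"dx":0.8,"dy":0,"dz":0,"rx":0,"ry":0,"rz":0,"grip":1},
])

```text
clock: 8.3
tcp_pos: [0.5416, 0.1181, 0.0889]
tool_rot: [0.004, 0.771, 0.637, 0.002]
contact_force: [0.2, -0.3, -1.8]
opening: 0.227
gripper_force: 58.8
```

Call:
move_arm([
  {"dx":1,"dy":-0.1,"dz":0,"rx":0,"ry":0,"rz":0,"grip":1},
  {"dx":1,"dy":-0.1,"dz":0,"rx":0,"ry":0,"rz":0,"grip":1},
  {"dx":1,"dy":-0.1,"dz":0,"rx":0,"ry":0,"rz":0,"grip":1},
  {"dx":1,"dy":-0.1,"dz":0,"rx":0,"ry":0,"rz":0,"grip":1},
  {"dx":1,"dy":-0.1,"dz":0,"rx":0,"ry":0,"rz":0,"grip":1},
])

```text
clock: 8.72
tcp_pos: [0.5512, 0.2475, 0.0879]
tool_rot: [0.002, 0.769, 0.639, 0.002]
contact_force: [-0.3, 0.1, -1.1]
opening: 0.22
gripper_force: 58.8
```

```bash
sed -i 's/^k=.*/k=.0825/; s/\.115/.085/g; s/\.024\]/.002]/' w2.py; python3 w2.py; python3 -c "
from h import *; print(state()['joints'])"
```

```text
turn [ 0.001 -0.    -0.   ] rows 0.0 | shift [0.    0.    0.118] rows 0.1
turn [ 0.     0.    -0.023] rows 1.1 | shift [ 8.14 -2.54  0.  ] rows 8.1
turn [0. 0. 0.] rows 0.0 | shift [0.   0.   3.32] rows 3.3
[-0.125  0.693 -0.523  1.739  0.454  0.827 -1.044]
```

Call:
move_arm([
  {"dx":1,"dy":-0.1,"dz":0,"rx":0,"ry":0,"rz":-0.0115,"grip":1},
  {"dx":1,"dy":-0.2,"dz":0,"rx":0,"ry":0,"rz":-0.0115,"grip":1},
  {"dx":1,"dy":-0.4,"dz":0,"rx":0,"ry":0,"rz":0,"grip":1},
  {"dx":1,"dy":-0.4,"dz":0,"rx":0,"ry":0,"rz":0,"grip":1},
  {"dx":1,"dy":-0.4,"dz":0,"rx":0,"ry":0,"rz":0,"grip":1},
])

```text
clock: 9.13
tcp_pos: [0.5236, 0.374, 0.0875]
tool_rot: [0.002, 0.721, 0.693, 0.002]
contact_force: [-0.7, 0.4, -0.6]
opening: 0.223
gripper_force: 58.7
```

Call:
move_arm([
  {"dx":1,"dy":-0.4,"dz":0,"rx":0,"ry":0,"rz":0,"grip":1},
  {"dx":1,"dy":-0.4,"dz":0,"rx":0,"ry":0,"rz":0,"grip":1},
  {"dx":0.7,"dy":-0.2,"dz":0,"rx":0,"ry":0,"rz":0,"grip":1},
  {"dx":0.2,"dy":0,"dz":0.2,"rx":0,"ry":0,"rz":0,"grip":1},
  {"dx":0,"dy":0,"dz":0,"rx":0,"ry":0,"rz":0,"grip":1},
])

```text
clock: 9.55
tcp_pos: [0.5008, 0.4474, 0.0815]
tool_rot: [0.002, 0.72, 0.694, 0.001]
contact_force: [-0.8, -0.1, -2.4]
opening: 0.225
gripper_force: 58.7
```

```bash
python3 w2.py
```

```text
turn [0.001 0.    0.023] rows 1.2 | shift [ 0.     0.    -0.141] rows 0.1
turn [ 0.     0.    -0.023] rows 1.1 | shift [ 0.234 -0.206  0.   ] rows 0.2
turn [0. 0. 0.] rows 0.0 | shift [0.   0.   3.32] rows 3.3
```

Call:
move_arm([
  {"dx":0.2,"dy":-0.2,"dz":0.6,"rx":0,"ry":0,"rz":0,"grip":1},
  {"dx":0,"dy":0,"dz":0.8,"rx":0,"ry":0,"rz":0,"grip":1},
  {"dx":0,"dy":0,"dz":0.8,"rx":0,"ry":0,"rz":0,"grip":1},
  {"dx":0,"dy":0,"dz":0.4,"rx":0,"ry":0,"rz":0,"grip":1},
  {"dx":0,"dy":0,"dz":0.2,"rx":0,"ry":0,"rz":0,"grip":1},
])

```text
clock: 9.97
tcp_pos: [0.4978, 0.4478, 0.0096]
tool_rot: [0.003, 0.722, 0.692, -0.0]
contact_force: [-0.5, -0.4, -1.3]
opening: 0.224
gripper_force: 58.7
```

Call:
move_arm([
  {"dx":0,"dy":0,"dz":0.2,"rx":0,"ry":0,"rz":0,"grip":1},
  {"dx":0,"dy":0,"dz":0,"rx":0,"ry":0,"rz":0,"grip":1},
])

```text
clock: 10.13
tcp_pos: [0.4983, 0.4499, 0.0069]
tool_rot: [0.003, 0.721, 0.692, 0.001]
contact_force: [-0.9, 0.3, -1.5]
opening: 0.225
gripper_force: 58.7
```

Call:
move_arm([
  {"dx":0,"dy":0,"dz":0.15,"rx":0,"ry":0,"rz":0,"grip":1},
  {"dx":0,"dy":0,"dz":0,"rx":0,"ry":0,"rz":0,"grip":1},
  {"dx":0,"dy":0,"dz":0,"rx":0,"ry":0,"rz":0,"grip":-0.4},
  {"dx":0,"dy":0,"dz":0,"rx":0,"ry":0,"rz":0,"grip":-0.4},
  {"dx":0,"dy":0,"dz":0,"rx":0,"ry":0,"rz":0,"grip":-0.4},
])

```text
clock: 10.55
tcp_pos: [0.4985, 0.4509, 0.0044]
tool_rot: [0.003, 0.721, 0.693, 0.002]
contact_force: [-0.2, 0.6, -1.0]
opening: 0.635
gripper_force: 0.0
```

Call:
move_arm([
  {"dx":0,"dy":0,"dz":0,"rx":0,"ry":0,"rz":0,"grip":-0.4},
  {"dx":0,"dy":0,"dz":-0.3,"rx":0,"ry":0,"rz":0,"grip":-0.4},
  {"dx":0,"dy":0,"dz":-0.6,"rx":0,"ry":0,"rz":0,"grip":-0.4},
  {"dx":0,"dy":0,"dz":-1,"rx":0,"ry":0,"rz":0,"grip":-0.4},
  {"dx":0,"dy":0,"dz":-1,"rx":0,"ry":0,"rz":0,"grip":-0.4},
])

```text
clock: 10.97
tcp_pos: [0.4975, 0.4506, 0.0779]
tool_rot: [0.002, 0.721, 0.693, 0.002]
contact_force: [0.6, 0.5, 0.1]
opening: 0.699
gripper_force: 0.0
```

Call:
move_arm([
  {"dx":0,"dy":0,"dz":-1,"rx":0,"ry":0,"rz":0,"grip":-1},
  {"dx":0,"dy":0,"dz":-1,"rx":0,"ry":0,"rz":0,"grip":-1},
  {"dx":0,"dy":0,"dz":-1,"rx":0,"ry":0,"rz":0,"grip":-1},
  {"dx":0,"dy":0,"dz":-1,"rx":0,"ry":0,"rz":0,"grip":-1},
  {"dx":0,"dy":0,"dz":-1,"rx":0,"ry":0,"rz":0,"grip":-1},
])

```text
clock: 11.38
tcp_pos: [0.4968, 0.451, 0.2043]
tool_rot: [0.003, 0.721, 0.693, 0.003]
contact_force: [-0.3, -0.1, -0.2]
opening: 1.003
gripper_force: 0.0
```

```bash
python3 - <<'E'
from h import *
s=state(); print(s['joints'],s['tcp_pos'])
B=toolR(-7,38); z=B.as_matrix()[:,2]
blk=np.array([.518,.007,.040]); off=.023   # tcp = grasp + .023 z (real grasp point is ~23 mm behind TCP)
g=blk+off*z; w=g-.16*z
print("bodydir",-z,"tcp at grasp",g,"pre",w)
chain((w,B),(g,B))
im=optics.read_camera("top"); sc=optics.read_camera("scene")
cv2.imwrite("pics/t_top.png",im);cv2.imwrite("pics/t_scene.png",sc)
C=np.zeros((600,800,3),np.uint8)
r=lambda a,s:cv2.resize(a,None,fx=s,fy=s,interpolation=cv2.INTER_CUBIC)
C[:300,:560]=r(sc[250:365,340:505],3)[:300,:495] if 0 else 0
C[:360,:495]=r(sc[245:365,340:505],3); C[:240,500:800]=r(im[200:280,95:195],3)
C[250:600,500:800]=r(im[165:282,240:340],3)[:350]
cv2.imwrite("pics/a5.png",cv2.convertScaleAbs(C,alpha=1.6))
E
```

```text
[-0.419  0.667 -0.604  1.474  0.407  1.122 -1.139] [0.497 0.451 0.204]
bodydir [0.075 0.611 0.788] tcp at grasp [ 0.516 -0.007  0.022] pre [0.528 0.091 0.148]
turn [ 0.005 -0.106  0.012] rows 5.4 | shift [-9.762  3.004 10.489] rows 10.5
turn [0. 0. 0.] rows 0.0 | shift [0.  0.  6.4] rows 6.4
```

View pics/a5.png

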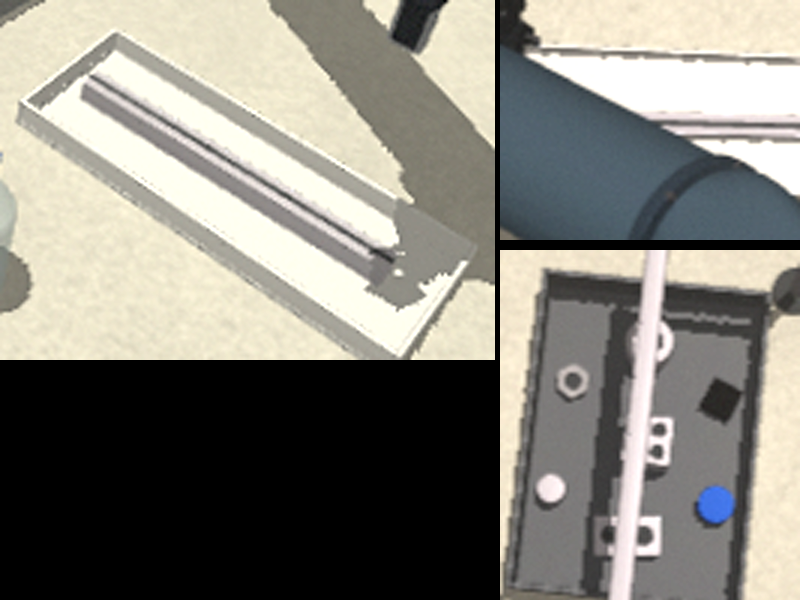

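Call:
move_arm([
  {"dx":0,"dy":0,"dz":0,"rx":0.001,"ry":-0.0177,"rz":0.002,"grip":-1},
  {"dx":0,"dy":0,"dz":0,"rx":0.001,"ry":-0.0177,"rz":0.002,"grip":-1},
  {"dx":0,"dy":0,"dz":0,"rx":0.001,"ry":-0.0177,"rz":0.002,"grip":-1},
  {"dx":0,"dy":0,"dz":0,"rx":0.001,"ry":-0.0177,"rz":0.002,"grip":-1},
  {"dx":0,"dy":0,"dz":0,"rx":0.001,"ry":-0.0177,"rz":0.002,"grip":-1},
])

```text
clock: 11.9
tcp_pos: [0.4966, 0.4516, 0.2033]
tool_rot: [0.183, 0.715, 0.642, -0.208]
contact_force: [1.5, 0.8, -1.3]
opening: 1.001
gripper_force: 0.0
```

Call:
move_arm([
  {"dx":0,"dy":0,"dz":0,"rx":0,"ry":-0.0175,"rz":0.002,"grip":-1},
  {"dx":0,"dy":0,"dz":0,"rx":0,"ry":0,"rz":0,"grip":-1},
  {"dx":0,"dy":0,"dz":0,"rx":0,"ry":0,"rz":0,"grip":-1},
])

```text
clock: 12.15
tcp_pos: [0.4955, 0.4519, 0.199]
tool_rot: [0.217, 0.706, 0.628, -0.245]
contact_force: [0.6, 0.5, 0.1]
opening: 0.999
gripper_force: 0.0
```

```bash
cat > w3.py <<'E'
from h import *
s=state(); print(s['joints'],s['tcp_pos'])
B=toolR(-7,38); z=B.as_matrix()[:,2]
g=np.array([.518,.007,.040])+.023*z; w=g-.16*z
chain((w,B),(g,B))
E
python3 w3.py; python3 - <<'E'
from h import *
sc=optics.read_camera("scene"); im=optics.read_camera("top"); cv2.imwrite("pics/u_scene.png",sc); cv2.imwrite("pics/u_top.png",im)
A=trot(); p=state()['tcp_pos']; a=cv2.imread("pics/t_scene.png")
print(proj("scene",[p]),proj("top",[p]))
g=cv2.cvtColor(sc,cv2.COLOR_BGR2GRAY)
for nm,o in(("tool",A.apply([0,0,-.03])),("world",np.array([0,0,.03]))):
  for y in(-.05,.05):
    L=np.arange(-.02,.05,.005); P=[p+o+A.apply([0,y,l]) for l in L]; uv=proj("scene",P).round().astype(int)
    print(nm,y,uv[4],[int(g[v,u]) if 0<=u<560 and 0<=v<420 else -1 for u,v in uv])
E
```

```text
[-0.801  1.021 -0.376  0.917  0.554  1.886 -1.229] [0.496 0.452 0.199]
turn [0.    0.001 0.001] rows 0.1 | shift [-9.917  3.062 10.338] rows 10.3
turn [0. 0. 0.] rows 0.0 | shift [0.  0.  6.4] rows 6.4
[[478.007 258.726]] [[106.36  233.356]]
tool -0.05 [503 243] [21, 22, 21, 19, 22, 25, 18, 56, 147, 152, 77, 79, 83, 81, 83]
tool 0.05 [479 266] [20, 25, 25, 24, 22, 16, 113, 144, 144, 144, 143, 141, 144, 142, 140]
world -0.05 [495 236] [137, 141, 142, 145, 145, 143, 144, 145, 147, 123, 79, 82, 81, 81, 82]
world 0.05 [470 258] [80, 80, 82, 82, 82, 82, 79, 151, 146, 143, 141, 142, 146, 139, 141]
```

Call:
move_arm([
  {"dx":-0.5,"dy":0.15,"dz":0.5,"rx":0,"ry":0,"rz":0,"grip":-1},
  {"dx":-0.9,"dy":0.28,"dz":0.94,"rx":0,"ry":0,"rz":0,"grip":-1},
  {"dx":-0.9,"dy":0.28,"dz":0.94,"rx":0,"ry":0,"rz":0,"grip":-1},
  {"dx":-0.9,"dy":0.28,"dz":0.94,"rx":0,"ry":0,"rz":0,"grip":-1},
  {"dx":-0.9,"dy":0.28,"dz":0.94,"rx":0,"ry":0,"rz":0,"grip":-1},
])

```text
clock: 12.67
tcp_pos: [0.5123, 0.2989, 0.1836]
tool_rot: [0.217, 0.708, 0.626, -0.242]
contact_force: [1.3, -0.9, 0.3]
opening: 0.995
gripper_force: 0.0
```

Call:
move_arm([
  {"dx":-0.9,"dy":0.28,"dz":0.94,"rx":0,"ry":0,"rz":0,"grip":-1},
  {"dx":-0.9,"dy":0.28,"dz":0.94,"rx":0,"ry":0,"rz":0,"grip":-1},
  {"dx":-0.9,"dy":0.28,"dz":0.94,"rx":0,"ry":0,"rz":0,"grip":-1},
  {"dx":-0.9,"dy":0.28,"dz":0.94,"rx":0,"ry":0,"rz":0,"grip":-1},
  {"dx":0,"dy":0,"dz":0,"rx":0,"ry":0,"rz":0,"grip":-1},
])

```text
clock: 13.08
tcp_pos: [0.5255, 0.1602, 0.1656]
tool_rot: [0.219, 0.71, 0.622, -0.246]
contact_force: [0.6, -0.1, -0.1]
opening: 1.002
gripper_force: 0.0
```

```bash
python3 w3.py
```

```text
[-0.427  0.742 -0.35   1.57   0.644  1.481 -1.153] [0.526 0.16  0.166]
turn [-0.     0.001 -0.001] rows 0.1 | shift [-1.729  0.448  2.247] rows 2.2
turn [0. 0. 0.] rows 0.0 | shift [0.  0.  6.4] rows 6.4
```

Call:
move_arm([
  {"dx":-0.6,"dy":0.15,"dz":0.75,"rx":0,"ry":0,"rz":0,"grip":-1},
  {"dx":-0.6,"dy":0.15,"dz":0.75,"rx":0,"ry":0,"rz":0,"grip":-1},
  {"dx":-0.5,"dy":0.15,"dz":0.75,"rx":0,"ry":0.001,"rz":-0.001,"grip":-1},
  {"dx":0,"dy":0,"dz":0,"rx":0,"ry":0,"rz":0,"grip":-1},
  {"dx":0,"dy":0,"dz":0,"rx":0,"ry":0,"rz":0,"grip":-1},
])

```text
clock: 13.5
tcp_pos: [0.5274, 0.0987, 0.147]
tool_rot: [0.215, 0.707, 0.628, -0.242]
contact_force: [-0.6, -0.5, -0.1]
opening: 0.996
gripper_force: 0.0
```

```bash
python3 w3.py
```

```text
[-0.343  0.715 -0.336  1.672  0.685  1.379 -1.117] [0.527 0.099 0.147]
turn [ 0.    -0.001  0.   ] rows 0.0 | shift [-0.271  0.075  0.164] rows 0.3
turn [0. 0. 0.] rows 0.0 | shift [0.  0.  6.4] rows 6.4
```

Call:
move_arm([
  {"dx":-0.25,"dy":0.07,"dz":0.16,"rx":0,"ry":0,"rz":0,"grip":-1},
  {"dx":0,"dy":0,"dz":0.9,"rx":0,"ry":0,"rz":0,"grip":-1},
  {"dx":0,"dy":0,"dz":0.9,"rx":0,"ry":0,"rz":0,"grip":-1},
  {"dx":0,"dy":0,"dz":0.9,"rx":0,"ry":0,"rz":0,"grip":-1},
  {"dx":0,"dy":0,"dz":0,"rx":0,"ry":0,"rz":0,"grip":-1},
])

```text
clock: 13.92
tcp_pos: [0.5213, 0.0493, 0.0911]
tool_rot: [0.215, 0.706, 0.629, -0.245]
contact_force: [-1.0, -0.4, 0.1]
opening: 1.0
gripper_force: 0.0
```

```bash
python3 w3.py
```

```text
[-0.296  0.764 -0.303  1.757  0.747  1.252 -1.147] [0.521 0.049 0.091]
turn [-0.     0.     0.001] rows 0.1 | shift [-0.077  0.076 -2.825] rows 2.8
turn [0. 0. 0.] rows 0.0 | shift [0.  0.  6.4] rows 6.4
```

Call:
move_arm([
  {"dx":-0.06,"dy":0.07,"dz":0.7,"rx":0,"ry":0,"rz":0,"grip":-1},
  {"dx":0,"dy":0,"dz":0.7,"rx":0,"ry":0,"rz":0,"grip":-1},
  {"dx":0,"dy":0,"dz":0.7,"rx":0,"ry":0,"rz":0,"grip":-1},
  {"dx":0,"dy":0,"dz":0,"rx":0,"ry":0,"rz":0,"grip":-1},
])

```text
clock: 14.25
tcp_pos: [0.5199, 0.0178, 0.0515]
tool_rot: [0.215, 0.706, 0.63, -0.244]
contact_force: [-0.5, 0.1, 0.5]
opening: 0.996
gripper_force: 0.0
```

```bash
python3 w3.py
```

```text
[-0.267  0.81  -0.275  1.796  0.8    1.166 -1.175] [0.52  0.018 0.052]
turn [ 0.    -0.     0.001] rows 0.1 | shift [-0.061 -0.025 -4.848] rows 4.8
turn [0. 0. 0.] rows 0.0 | shift [0.  0.  6.4] rows 6.4
```

Call:
move_arm([
  {"dx":-0.05,"dy":-0.02,"dz":0.6,"rx":0,"ry":0,"rz":0,"grip":-1},
  {"dx":0,"dy":0,"dz":0.5,"rx":0,"ry":0,"rz":0,"grip":-1},
  {"dx":0,"dy":0,"dz":0.4,"rx":0,"ry":0,"rz":0,"grip":-1},
  {"dx":0,"dy":0,"dz":0,"rx":0,"ry":0,"rz":0,"grip":-1},
  {"dx":0,"dy":0,"dz":0,"rx":0,"ry":0,"rz":0,"grip":-1},
])

```text
clock: 14.67
tcp_pos: [0.5174, -0.0043, 0.0232]
tool_rot: [0.215, 0.705, 0.63, -0.243]
contact_force: [-0.5, 0.2, 0.2]
opening: 0.996
gripper_force: 0.0
```

```bash
python3 w3.py
```

```text
[-0.249  0.846 -0.253  1.822  0.842  1.105 -1.199] [ 0.517 -0.004  0.023]
turn [ 0.    -0.     0.001] rows 0.1 | shift [-0.056 -0.03  -6.289] rows 6.3
turn [0. 0. 0.] rows 0.0 | shift [0.  0.  6.4] rows 6.4
```

Call:
move_arm([
  {"dx":0,"dy":0,"dz":0,"rx":0,"ry":0,"rz":0,"grip":1},
  {"dx":0,"dy":0,"dz":0,"rx":0,"ry":0,"rz":0,"grip":1},
  {"dx":0,"dy":0,"dz":0,"rx":0,"ry":0,"rz":0,"grip":1},
  {"dx":0,"dy":0,"dz":0,"rx":0,"ry":0,"rz":0,"grip":1},
  {"dx":0,"dy":0,"dz":0,"rx":0,"ry":0,"rz":0,"grip":1},
])

```text
clock: 15.08
tcp_pos: [0.5177, -0.0038, 0.0236]
tool_rot: [0.215, 0.705, 0.63, -0.243]
contact_force: [-0.5, 1.8, 5.8]
opening: 0.505
gripper_force: 61.7
```

Call:
move_arm([
  {"dx":0,"dy":0,"dz":0,"rx":0,"ry":0,"rz":0,"grip":1},
  {"dx":0,"dy":0,"dz":0,"rx":0,"ry":0,"rz":0,"grip":1},
  {"dx":0,"dy":0,"dz":0,"rx":0,"ry":0,"rz":0,"grip":1},
])

```text
clock: 15.33
tcp_pos: [0.5177, -0.0038, 0.0236]
tool_rot: [0.215, 0.705, 0.63, -0.243]
contact_force: [-0.7, 3.0, 6.1]
opening: 0.508
gripper_force: 61.7
```

```bash
python3 w3.py
```

```text
[-0.249  0.845 -0.254  1.822  0.842  1.105 -1.2  ] [ 0.518 -0.004  0.024]
turn [ 0.001 -0.     0.001] rows 0.1 | shift [-0.065 -0.039 -6.262] rows 6.3
turn [0. 0. 0.] rows 0.0 | shift [0.  0.  6.4] rows 6.4
```

Call:
move_arm([
  {"dx":0,"dy":0,"dz":-0.4,"rx":0,"ry":0,"rz":0,"grip":1},
  {"dx":0,"dy":0,"dz":-0.8,"rx":0,"ry":0,"rz":0,"grip":1},
  {"dx":0,"dy":0,"dz":-0.8,"rx":0,"ry":0,"rz":0,"grip":1},
  {"dx":0,"dy":0,"dz":-0.8,"rx":0,"ry":0,"rz":0,"grip":1},
  {"dx":0,"dy":0,"dz":-0.8,"rx":0,"ry":0,"rz":0,"grip":1},
])

```text
clock: 15.75
tcp_pos: [0.5236, 0.0514, 0.0948]
tool_rot: [0.214, 0.705, 0.63, -0.243]
contact_force: [0.8, 0.7, -2.3]
opening: 0.506
gripper_force: 61.2
```

```bash
cat > w4.py <<'E'
from h import *
s=state(); print(s['joints'],s['tcp_pos'],s['opening'])
A=toolR(-7,38); B=toolR(6.1,38); p=s['tcp_pos']
chain(([.525,.08,.30],A),([.5008,-.387,.30],A),([.5008,-.387,.30],B),([.5008,-.387,.1195],B))
E
python3 w4.py
```

```text
[-0.296  0.759 -0.305  1.752  0.745  1.256 -1.141] [0.524 0.051 0.095] 0.5057425019020473
turn [ 0.    -0.001  0.001] rows 0.1 | shift [-4.154 -0.085 -7.17 ] rows 7.2
turn [0. 0. 0.] rows 0.0 | shift [-14.703   1.316  11.487] rows 14.7
turn [-0.022  0.    -0.029] rows 1.8 | shift [0. 0. 0.] rows 0.0
turn [0. 0. 0.] rows 0.0 | shift [ 4.445 -0.     5.689] rows 5.7
```

Call:
move_arm([
  {"dx":-0.5,"dy":-0.01,"dz":-0.9,"rx":0,"ry":0,"rz":0,"grip":1},
  {"dx":-0.5,"dy":-0.01,"dz":-0.9,"rx":0,"ry":0,"rz":0,"grip":1},
  {"dx":-0.5,"dy":-0.01,"dz":-0.9,"rx":0,"ry":0,"rz":0,"grip":1},
  {"dx":-0.5,"dy":-0.01,"dz":-0.9,"rx":0,"ry":0,"rz":0,"grip":1},
  {"dx":-0.5,"dy":-0.01,"dz":-0.9,"rx":0,"ry":0,"rz":0,"grip":1},
])

```text
clock: 16.17
tcp_pos: [0.5248, 0.0706, 0.2225]
tool_rot: [0.214, 0.705, 0.63, -0.243]
contact_force: [0.2, 0.3, -2.2]
opening: 0.507
gripper_force: 61.2
```

Call:
move_arm([
  {"dx":-0.5,"dy":-0.01,"dz":-0.9,"rx":0,"ry":0,"rz":0,"grip":1},
  {"dx":-0.5,"dy":-0.01,"dz":-0.9,"rx":0,"ry":0,"rz":0,"grip":1},
  {"dx":-0.5,"dy":-0.01,"dz":-0.9,"rx":0,"ry":0,"rz":0,"grip":1},
  {"dx":0,"dy":0,"dz":0,"rx":0,"ry":0,"rz":0,"grip":1},
])

```text
clock: 16.5
tcp_pos: [0.5276, 0.0842, 0.3022]
tool_rot: [0.216, 0.706, 0.63, -0.239]
contact_force: [0.2, 0.7, -2.1]
opening: 0.506
gripper_force: 61.4
```

```bash
python3 w4.py
```

```text
[-0.304  0.51  -0.358  1.594  0.624  1.586 -0.935] [0.528 0.084 0.302] 0.5056154197548306
turn [ 0.001 -0.001  0.001] rows 0.1 | shift [-0.086 -0.082  0.179] rows 0.2
turn [0. 0. 0.] rows 0.0 | shift [-14.703   1.316  11.487] rows 14.7
turn [-0.022  0.    -0.029] rows 1.8 | shift [0. 0. 0.] rows 0.0
turn [0. 0. 0.] rows 0.0 | shift [ 4.445 -0.     5.689] rows 5.7
```

Call:
move_arm([
  {"dx":-0.5,"dy":0.04,"dz":0.4,"rx":0,"ry":0,"rz":0,"grip":1},
  {"dx":-0.9,"dy":0.075,"dz":0.7,"rx":0,"ry":0,"rz":0,"grip":1},
  {"dx":-0.9,"dy":0.075,"dz":0.7,"rx":0,"ry":0,"rz":0,"grip":1},
  {"dx":-0.9,"dy":0.075,"dz":0.7,"rx":0,"ry":0,"rz":0,"grip":1},
  {"dx":-0.9,"dy":0.075,"dz":0.7,"rx":0,"ry":0,"rz":0,"grip":1},
])

```text
clock: 16.92
tcp_pos: [0.5186, -0.0503, 0.2962]
tool_rot: [0.214, 0.705, 0.63, -0.244]
contact_force: [-0.0, -0.2, -2.4]
opening: 0.506
gripper_force: 61.4
```

Call:
move_arm([
  {"dx":-0.9,"dy":0.075,"dz":0.7,"rx":0,"ry":0,"rz":0,"grip":1},
  {"dx":-0.9,"dy":0.075,"dz":0.7,"rx":0,"ry":0,"rz":0,"grip":1},
  {"dx":-0.9,"dy":0.075,"dz":0.7,"rx":0,"ry":0,"rz":0,"grip":1},
  {"dx":-0.9,"dy":0.075,"dz":0.7,"rx":0,"ry":0,"rz":0,"grip":1},
  {"dx":-0.9,"dy":0.075,"dz":0.7,"rx":0,"ry":0,"rz":0,"grip":1},
])

```text
clock: 17.33
tcp_pos: [0.5114, -0.1928, 0.2961]
tool_rot: [0.214, 0.705, 0.63, -0.244]
contact_force: [0.7, -0.3, -3.3]
opening: 0.505
gripper_force: 61.4
```

```bash
sed -i 's/(\[.525,.08,.30\],A),//' w4.py; python3 w4.py
```

```text
[ 0.071  0.357 -0.228  1.83   0.751  1.275 -0.608] [ 0.511 -0.193  0.296] 0.5049202784436301
turn [ 0.    -0.     0.002] rows 0.1 | shift [-6.213  0.527  4.656] rows 6.2
turn [-0.022  0.    -0.029] rows 1.8 | shift [0. 0. 0.] rows 0.0
turn [0. 0. 0.] rows 0.0 | shift [ 4.445 -0.     5.689] rows 5.7
```

Call:
move_arm([
  {"dx":-0.9,"dy":0.075,"dz":0.7,"rx":0,"ry":0,"rz":0,"grip":1},
  {"dx":-0.9,"dy":0.075,"dz":0.7,"rx":0,"ry":0,"rz":0,"grip":1},
  {"dx":-0.9,"dy":0.075,"dz":0.7,"rx":0,"ry":0,"rz":0,"grip":1},
  {"dx":-0.9,"dy":0.075,"dz":0.7,"rx":0,"ry":0,"rz":0,"grip":1},
  {"dx":-0.9,"dy":0.075,"dz":0.7,"rx":0,"ry":0,"rz":0,"grip":1},
])

```text
clock: 17.75
tcp_pos: [0.5043, -0.3351, 0.2959]
tool_rot: [0.214, 0.705, 0.63, -0.244]
contact_force: [0.8, 0.5, -2.4]
opening: 0.508
gripper_force: 61.4
```

Call:
move_arm([
  {"dx":-0.9,"dy":0.075,"dz":0.7,"rx":0,"ry":0,"rz":0,"grip":1},
  {"dx":-0.4,"dy":0.05,"dz":0.3,"rx":0,"ry":0,"rz":0,"grip":1},
  {"dx":0,"dy":0,"dz":0,"rx":-0.011,"ry":0,"rz":-0.0145,"grip":1},
  {"dx":0,"dy":0,"dz":0,"rx":-0.011,"ry":0,"rz":-0.0145,"grip":1},
  {"dx":0,"dy":0,"dz":0,"rx":0,"ry":0,"rz":0,"grip":1},
])

```text
clock: 18.17
tcp_pos: [0.5009, -0.3752, 0.296]
tool_rot: [0.238, 0.628, 0.708, -0.218]
contact_force: [-1.1, 0.0, -2.5]
opening: 0.503
gripper_force: 62.1
```

```bash
sed -i 's/(\[.5008,-.387,.30\],A),//' w4.py; python3 w4.py
```

```text
[ 0.364  0.301 -0.14   1.905  0.886  0.908 -0.203] [ 0.501 -0.375  0.296] 0.5031025838756421
turn [-0.    -0.001  0.002] rows 0.1 | shift [-0.469 -0.053  0.164] rows 0.5
turn [0. 0. 0.] rows 0.0 | shift [ 4.445 -0.     5.689] rows 5.7
```

Call:
move_arm([
  {"dx":-0.45,"dy":-0.05,"dz":0.15,"rx":0,"ry":-0.001,"rz":0.0015,"grip":1},
  {"dx":0.6,"dy":0,"dz":0.77,"rx":0,"ry":0,"rz":0,"grip":1},
  {"dx":0.6,"dy":0,"dz":0.77,"rx":0,"ry":0,"rz":0,"grip":1},
  {"dx":0.6,"dy":0,"dz":0.77,"rx":0,"ry":0,"rz":0,"grip":1},
  {"dx":0.6,"dy":0,"dz":0.77,"rx":0,"ry":0,"rz":0,"grip":1},
])

```text
clock: 18.58
tcp_pos: [0.5055, -0.3868, 0.2029]
tool_rot: [0.244, 0.633, 0.702, -0.218]
contact_force: [-0.5, -0.6, -2.2]
opening: 0.511
gripper_force: 62.1
```

Call:
move_arm([
  {"dx":0.6,"dy":0,"dz":0.77,"rx":0,"ry":0,"rz":0,"grip":1},
  {"dx":0.6,"dy":0,"dz":0.77,"rx":0,"ry":0,"rz":0,"grip":1},
  {"dx":0,"dy":0,"dz":0,"rx":0,"ry":0,"rz":0,"grip":1},
  {"dx":0,"dy":0,"dz":0,"rx":0,"ry":0,"rz":0,"grip":1},
])

```text
clock: 18.92
tcp_pos: [0.5048, -0.3866, 0.1541]
tool_rot: [0.242, 0.631, 0.703, -0.219]
contact_force: [0.2, -0.8, -1.5]
opening: 0.507
gripper_force: 61.8
```

```bash
sed -i 's/(\[.5008,-.387,.30\],B),\(.*\))$/\1,)/' w4.py; python3 w4.py; python3 - <<'E'
from h import *
a=cv2.imread("pics/scene0.png"); b=optics.read_camera("scene"); cv2.imwrite("pics/v_scene.png",b); cv2.imwrite("pics/v_top.png",optics.read_camera("top"))
E
```

```text
[ 0.312  0.526 -0.061  1.993  1.149  0.72  -0.568] [ 0.505 -0.387  0.154] 0.5066306128932908
turn [-0.  0.  0.] rows 0.0 | shift [ 0.853 -0.159  1.091] rows 1.1
```

Call:
move_arm([
  {"dx":0.4,"dy":-0.16,"dz":0.5,"rx":0,"ry":0,"rz":0,"grip":1},
  {"dx":0.25,"dy":0,"dz":0.32,"rx":0,"ry":0,"rz":0,"grip":1},
  {"dx":0.1,"dy":0,"dz":0.13,"rx":0,"ry":0,"rz":0,"grip":1},
  {"dx":0,"dy":0,"dz":0,"rx":0,"ry":0,"rz":0,"grip":1},
  {"dx":0,"dy":0,"dz":0,"rx":0,"ry":0,"rz":0,"grip":1},
])

```text
clock: 19.43
tcp_pos: [0.5016, -0.3873, 0.126]
tool_rot: [0.244, 0.632, 0.703, -0.218]
contact_force: [0.4, -0.0, -1.7]
opening: 0.508
gripper_force: 62.0
```

Call:
move_arm([
  {"dx":0.02,"dy":0,"dz":0.03,"rx":0,"ry":0,"rz":0,"grip":1},
  {"dx":0.02,"dy":0,"dz":0.03,"rx":0,"ry":0,"rz":0,"grip":1},
  {"dx":0,"dy":0,"dz":0,"rx":0,"ry":0,"rz":0,"grip":1},
])

```text
clock: 19.68
tcp_pos: [0.501, -0.3872, 0.1234]
tool_rot: [0.244, 0.631, 0.703, -0.218]
contact_force: [-0.6, -0.4, -2.1]
opening: 0.507
gripper_force: 62.0
```

```bash
python3 w4.py; python3 - <<'E'
from h import *
b=optics.read_camera("scene"); 
B=R.from_euler('z',6.1,degrees=True)
s=state(); A=trot(); x=A.as_matrix()[:,0].copy(); x[2]=0; x/=np.linalg.norm(x)
c=s['tcp_pos']+.0108*x; c[2]=s['tcp_pos'][2]-.0186
C=cv2.resize(b[120:210,160:260],None,fx=6,fy=6,interpolation=cv2.INTER_CUBIC); C=cv2.convertScaleAbs(C,alpha=1.8)
for z,col in((0,(0,0,255)),(.05,(0,255,0))):
  for sx,sy in((1,1),(1,-1),(-1,1),(-1,-1)):
    u=(proj("scene",[c+B.apply([sx*.022,sy*.022,z])])[0]-[160,120]+.5)*6
    cv2.circle(C,tuple(int(k) for k in u),2,col,-1)
cv2.imwrite("pics/a6.png",C); print(c)
E
```

```text
[ 0.298  0.576 -0.038  2.014  1.225  0.68  -0.667] [ 0.501 -0.387  0.123] 0.5069052961042736
turn [0.    0.001 0.   ] rows 0.0 | shift [ 0.104 -0.007  0.116] rows 0.1
[ 0.5   -0.376  0.105]
```

View pics/a6.png

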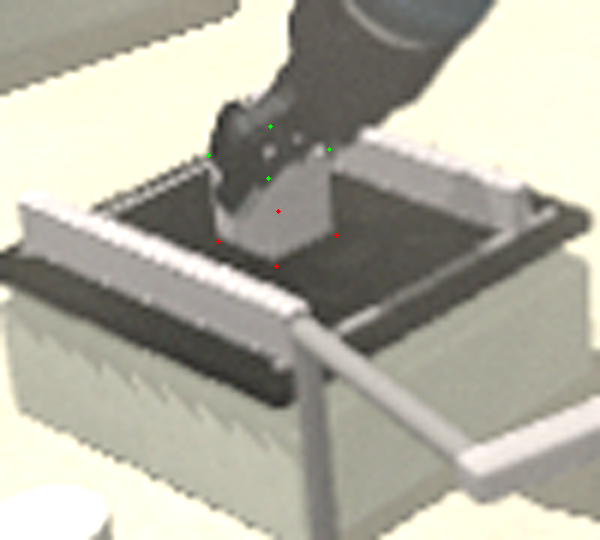

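Call:
move_arm([
  {"dx":0.05,"dy":0,"dz":0.06,"rx":0,"ry":0,"rz":0,"grip":1},
  {"dx":0.05,"dy":0,"dz":0.06,"rx":0,"ry":0,"rz":0,"grip":1},
  {"dx":0,"dy":0,"dz":0,"rx":0,"ry":0,"rz":0,"grip":1},
])

```text
clock: 19.98
tcp_pos: [0.5008, -0.387, 0.1189]
tool_rot: [0.243, 0.631, 0.703, -0.219]
contact_force: [0.3, -0.6, -1.8]
opening: 0.507
gripper_force: 62.0
```

Call:
move_arm([
  {"dx":0.03,"dy":0,"dz":0.03,"rx":0,"ry":0,"rz":0,"grip":1},
  {"dx":0,"dy":0,"dz":0,"rx":0,"ry":0,"rz":0,"grip":1},
])

```text
clock: 20.15
tcp_pos: [0.5009, -0.3871, 0.1188]
tool_rot: [0.244, 0.631, 0.703, -0.219]
contact_force: [-2.5, 2.5, 6.9]
opening: 0.504
gripper_force: 62.9
```

Call:
move_arm([
  {"dx":0,"dy":0,"dz":0,"rx":0,"ry":0,"rz":0,"grip":-0.7},
  {"dx":0,"dy":0,"dz":0,"rx":0,"ry":0,"rz":0,"grip":-0.7},
  {"dx":0,"dy":0,"dz":0,"rx":0,"ry":0,"rz":0,"grip":-0.7},
  {"dx":0,"dy":0,"dz":0,"rx":0,"ry":0,"rz":0,"grip":-0.7},
  {"dx":0,"dy":0,"dz":0,"rx":0,"ry":0,"rz":0,"grip":-0.7},
])

```text
clock: 20.57
tcp_pos: [0.5006, -0.3869, 0.1179]
tool_rot: [0.243, 0.631, 0.703, -0.218]
contact_force: [0.0, -0.3, 0.1]
opening: 0.852
gripper_force: 0.0
```

Call:
move_arm([
  {"dx":0,"dy":0,"dz":-0.3,"rx":0,"ry":0,"rz":0,"grip":-0.7},
  {"dx":0,"dy":0,"dz":-0.5,"rx":0,"ry":0,"rz":0,"grip":-0.7},
  {"dx":0,"dy":0,"dz":-0.8,"rx":0,"ry":0,"rz":0,"grip":-0.7},
  {"dx":0,"dy":0,"dz":-1,"rx":0,"ry":0,"rz":0,"grip":-0.7},
  {"dx":0,"dy":0,"dz":-1,"rx":0,"ry":0,"rz":0,"grip":-0.7},
])

```text
clock: 20.98
tcp_pos: [0.4943, -0.3302, 0.19]
tool_rot: [0.243, 0.631, 0.703, -0.218]
contact_force: [1.1, 0.0, -0.9]
opening: 0.847
gripper_force: 0.0
```

Call:
move_arm([
  {"dx":0,"dy":0,"dz":-1,"rx":0,"ry":0,"rz":0,"grip":1},
  {"dx":0,"dy":0,"dz":-1,"rx":0,"ry":0,"rz":0,"grip":1},
  {"dx":0,"dy":0,"dz":0,"rx":0,"ry":0,"rz":0,"grip":1},
])

```text
clock: 21.23
tcp_pos: [0.4941, -0.2972, 0.2322]
tool_rot: [0.246, 0.63, 0.704, -0.216]
contact_force: [1.0, 0.1, 0.2]
opening: 0.435
gripper_force: 0.0
```

```bash
cat > w5.py <<'E'
from h import *
s=state(); print(s['joints'],s['tcp_pos'],s['opening'])
X=np.array([.9943,.1063,0]);Y=np.array([-.1063,.9943,0]); c=np.array([.4877,-.3776,0])
# closed fingers down, closing axis along shaker y; push face at shaker x -85(+~5?)
B=toolR(6.1)
q=c-.128*X+0.0*Y
chain(([*s['tcp_pos'][:2],.24],B),([q[0],q[1],.24],B),([q[0],q[1],.112],B))
print(q)
a=cv2.imread("pics/scene0.png"); b=optics.read_camera("scene"); t=optics.read_camera("top"); cv2.imwrite("pics/x_scene.png",b);cv2.imwrite("pics/x_top.png",t)
# block location: bright-on-black blob in the top view between jaw and fence
g=cv2.cvtColor(t,cv2.COLOR_BGR2GRAY); w=g[195:275,395:480]
np.set_printoptions(linewidth=400)
print(w[::2,::2])
E
python3 w5.py
```

```text
[ 0.219  0.345 -0.152  2.037  0.979  0.892 -0.504] [ 0.494 -0.297  0.232] 0.4351428698074485
turn [0.001 0.106 0.001] rows 5.3 | shift [ 0.     0.    -0.311] rows 0.3
turn [0. 0. 0.] rows 0.0 | shift [-3.17  -5.718  0.   ] rows 5.7
turn [0. 0. 0.] rows 0.0 | shift [0.   0.   5.12] rows 5.1
[ 0.36  -0.391  0.   ]
[[ 25  25  25 ... 144 145 141]
 [ 32  26  27 ... 143 143 142]
 [ 33  22  26 ... 142 141 144]
 ...
 [ 62  70  81 ...  22  24  22]
 [ 62  68  83 ...  21  23  21]
 [ 62  64  78 ...  21  22  21]]
```

Call:
move_arm([
  {"dx":0,"dy":0,"dz":-0.2,"rx":0,"ry":0.0177,"rz":0,"grip":1},
  {"dx":0,"dy":0,"dz":-0.2,"rx":0,"ry":0.0177,"rz":0,"grip":1},
  {"dx":0,"dy":0,"dz":0,"rx":0,"ry":0.0177,"rz":0,"grip":1},
  {"dx":0,"dy":0,"dz":0,"rx":0,"ry":0.0177,"rz":0,"grip":1},
  {"dx":0,"dy":0,"dz":0,"rx":0,"ry":0.0177,"rz":0,"grip":1},
])

```text
clock: 21.75
tcp_pos: [0.4906, -0.2956, 0.2362]
tool_rot: [0.041, 0.667, 0.743, -0.036]
contact_force: [-0.7, 0.9, -0.1]
opening: 0.001
gripper_force: 0.0
```

Call:
move_arm([
  {"dx":0,"dy":0,"dz":0,"rx":0,"ry":0.0175,"rz":0.001,"grip":1},
  {"dx":-0.6,"dy":-0.95,"dz":0,"rx":0,"ry":0,"rz":0,"grip":1},
  {"dx":-0.6,"dy":-0.95,"dz":0,"rx":0,"ry":0,"rz":0,"grip":1},
  {"dx":-0.6,"dy":-0.95,"dz":0,"rx":0,"ry":0,"rz":0,"grip":1},
  {"dx":-0.6,"dy":-0.95,"dz":0,"rx":0,"ry":0,"rz":0,"grip":1},
])

```text
clock: 22.17
tcp_pos: [0.3998, -0.3657, 0.2349]
tool_rot: [0.0, 0.671, 0.741, -0.002]
contact_force: [0.3, -1.5, 0.7]
opening: 0.003
gripper_force: 0.0
```

Call:
move_arm([
  {"dx":-0.6,"dy":-0.95,"dz":0,"rx":0,"ry":0,"rz":0,"grip":1},
  {"dx":-0.2,"dy":-0.95,"dz":0,"rx":0,"ry":0,"rz":0,"grip":1},
  {"dx":0,"dy":0,"dz":0,"rx":0,"ry":0,"rz":0,"grip":1},
  {"dx":0,"dy":0,"dz":0,"rx":0,"ry":0,"rz":0,"grip":1},
])

```text
clock: 22.5
tcp_pos: [0.3545, -0.3902, 0.2353]
tool_rot: [0.0, 0.672, 0.74, -0.002]
contact_force: [1.3, -0.1, 0.5]
opening: -0.001
gripper_force: 0.0
```

```bash
cat > w5.py <<'E'
from h import *
s=state(); print(s['joints'],s['tcp_pos'],s['opening'])
X=np.array([.9943,.1063,0]);Y=np.array([-.1063,.9943,0]); c=np.array([.4877,-.3776,0])
B=toolR(6.1); q=c-.128*X
chain(([q[0],q[1],.24],B),([q[0],q[1],.105],B))
d=s['tcp_pos']-c; print("shaker xy",d@X,d@Y)
E
python3 w5.py; python3 - <<'E'
from h import *
t=optics.read_camera("top"); o=cv2.imread("pics/top0.png"); cv2.imwrite("pics/y_top.png",t)
d=(cv2.absdiff(t,o).max(2)>40)[185:290,385:490]
for r in d[::3]: print(''.join('#' if k else '.' for k in r[::2]))
E
```

```text
[ 0.955  0.33  -0.257  1.842  0.103  0.982  0.75 ] [ 0.354 -0.39   0.235] -0.0008160321923723959
turn [-0.     0.    -0.002] rows 0.1 | shift [-0.065  0.232 -0.189] rows 0.2
turn [0. 0. 0.] rows 0.0 | shift [0.  0.  5.4] rows 5.4
shaker xy -0.13379540675627685 0.001632749499283737
.....................................................
.....................................................
.....................................................
.....................................................
.....................................................
.....................................................
.....................................................
.....................................................
.....................................................
.....................................................
.....................................................
........................########.....................
........................##.##..##....................
........................##.######....................
........................#########....................
........
[... 371 characters left out ...]
....................................................
.............................................#.......
........................................#######......
........................................##...........
...................................................##
................................................#..##
...................................................##
....................................................#
............................................#########
..........................................###########
......................................###############
.....................................################
......................................###############
```

Call:
move_arm([
  {"dx":0,"dy":0.1,"dz":1,"rx":0,"ry":0,"rz":-0.002,"grip":1},
  {"dx":0,"dy":0,"dz":1,"rx":0,"ry":0,"rz":0,"grip":1},
  {"dx":0,"dy":0,"dz":1,"rx":0,"ry":0,"rz":0,"grip":1},
  {"dx":0,"dy":0,"dz":1,"rx":0,"ry":0,"rz":0,"grip":1},
  {"dx":0,"dy":0,"dz":0.6,"rx":0,"ry":0,"rz":0,"grip":1},
])

```text
clock: 22.97
tcp_pos: [0.3596, -0.3875, 0.1185]
tool_rot: [-0.0, 0.665, 0.747, -0.001]
contact_force: [-0.2, -0.2, -0.1]
opening: -0.002
gripper_force: 0.0
```

Call:
move_arm([
  {"dx":0,"dy":0,"dz":0.4,"rx":0,"ry":0,"rz":0,"grip":1},
  {"dx":0,"dy":0,"dz":0,"rx":0,"ry":0,"rz":0,"grip":1},
])

```text
clock: 23.13
tcp_pos: [0.3593, -0.3878, 0.1091]
tool_rot: [-0.0, 0.665, 0.747, -0.001]
contact_force: [-0.6, 1.1, 0.1]
opening: 0.003
gripper_force: 0.0
```

```bash
python3 w5.py
```

```text
[ 0.919  0.508 -0.232  1.936  0.174  0.717  0.699] [ 0.359 -0.388  0.109] 0.0025303954417484316
turn [-0.     0.     0.001] rows 0.1 | shift [-0.141  0.031 -5.235] rows 5.2
turn [0. 0. 0.] rows 0.0 | shift [0.  0.  5.4] rows 5.4
shaker xy -0.12877363883046564 0.003515312559133968
```

Call:
move_arm([
  {"dx":-0.1,"dy":0.4,"dz":0.12,"rx":0,"ry":0,"rz":0,"grip":1},
  {"dx":0,"dy":0.4,"dz":0,"rx":0,"ry":0,"rz":0,"grip":1},
  {"dx":0,"dy":0.25,"dz":0,"rx":0,"ry":0,"rz":0,"grip":1},
  {"dx":0,"dy":0.25,"dz":0,"rx":0,"ry":0,"rz":0,"grip":1},
  {"dx":0,"dy":0.25,"dz":0,"rx":0,"ry":0,"rz":0,"grip":1},
])

```text
clock: 23.55
tcp_pos: [0.3986, -0.3878, 0.109]
tool_rot: [0.001, 0.666, 0.746, -0.002]
contact_force: [-5.5, -0.5, 4.3]
opening: -0.001
gripper_force: 2.3
```

Call:
move_arm([
  {"dx":0,"dy":0.3,"dz":0,"rx":0,"ry":0,"rz":0,"grip":1},
  {"dx":0,"dy":0.3,"dz":0,"rx":0,"ry":0,"rz":0,"grip":1},
  {"dx":0,"dy":0.3,"dz":0,"rx":0,"ry":0,"rz":0,"grip":1},
  {"dx":0,"dy":0.3,"dz":0,"rx":0,"ry":0,"rz":0,"grip":1},
  {"dx":0,"dy":0.3,"dz":0,"rx":0,"ry":0,"rz":0,"grip":1},
])

```text
clock: 23.97
tcp_pos: [0.4359, -0.3836, 0.1084]
tool_rot: [0.001, 0.666, 0.746, -0.002]
contact_force: [-4.2, -0.8, 4.0]
opening: -0.0
gripper_force: 2.4
```

```bash
python3 w5.py
```

```text
[ 0.811  0.58  -0.226  1.805  0.182  0.774  0.603] [ 0.436 -0.384  0.108] -0.00010953478607707215
turn [-0.     0.001  0.001] rows 0.1 | shift [ 0.017 -3.035 -5.264] rows 5.3
turn [0. 0. 0.] rows 0.0 | shift [0.  0.  5.4] rows 5.4
shaker xy -0.05211646445763007 -0.0004234155839327163
```

Call:
move_arm([
  {"dx":0,"dy":0.25,"dz":-0.1,"rx":0,"ry":0,"rz":0,"grip":1},
  {"dx":0,"dy":0.25,"dz":0,"rx":0,"ry":0,"rz":0,"grip":1},
  {"dx":0,"dy":0.25,"dz":0,"rx":0,"ry":0,"rz":0,"grip":1},
  {"dx":0,"dy":0.2,"dz":0,"rx":0,"ry":0,"rz":0,"grip":1},
  {"dx":0,"dy":0.2,"dz":0,"rx":0,"ry":0,"rz":0,"grip":1},
])

```text
clock: 24.38
tcp_pos: [0.4633, -0.3797, 0.1103]
tool_rot: [0.0, 0.666, 0.746, -0.002]
contact_force: [-7.0, -0.3, 2.1]
opening: 0.004
gripper_force: 3.6
```

Call:
move_arm([
  {"dx":0,"dy":0.2,"dz":0,"rx":0,"ry":0,"rz":0,"grip":1},
  {"dx":0,"dy":0.15,"dz":0,"rx":0,"ry":0,"rz":0,"grip":1},
  {"dx":0,"dy":0.1,"dz":0,"rx":0,"ry":0,"rz":0,"grip":1},
  {"dx":0,"dy":0.05,"dz":0,"rx":0,"ry":0,"rz":0,"grip":1},
])

```text
clock: 24.72
tcp_pos: [0.4761, -0.3782, 0.1103]
tool_rot: [0.0, 0.666, 0.746, -0.002]
contact_force: [-6.3, -0.1, 0.9]
opening: -0.004
gripper_force: 3.2
```

```bash
python3 w5.py; python3 - <<'E'
from h import *
s=optics.read_camera("scene"); cv2.imwrite("pics/z_scene.png",s)
o=cv2.imread("pics/x_scene.png")
g=cv2.cvtColor(s,cv2.COLOR_BGR2GRAY)[125:185,165:225]
for r in g[::2]: print(''.join(' .:-=+*#%@'[min(9,int(k)//14)] for k in r))
E
```

```text
[ 0.758  0.617 -0.225  1.729  0.183  0.816  0.561] [ 0.476 -0.378  0.11 ] -0.003972377580090218
turn [-0.     0.     0.001] rows 0.1 | shift [-0.025 -4.655 -5.187] rows 5.2
turn [0. 0. 0.] rows 0.0 | shift [0.  0.  5.4] rows 5.4
shaker xy -0.01160974283092629 0.0006182900320107318
********++++++++++++++++++@@@@@*-=-------------------====--*
*+++++++*+++*+++++++@@@@@@@@@@@%++------------------------+@
+++*++++++++++%@@@@@@@@@@@@@@@%++=-----------------------+@@
++**++++%@@@@@@@@@@@@@@@@@%=-++=---*---------------=#+--=#@@
++#@@@@@@@@@@@@@@@@@@@@@@@#-==-----++--------------=+--=#@@@
@@@@@@@@@@@@@@@@@@@@@@@@@@@%=-------=*-----------------*@@@@
@@@@@@@@@@@@@@@@@@@@@@@@@@@@@%*-:---------------------*@@@@@
@@@@@@@@@@@@@@@@@@@@@@@@@@@@@@@@*-:----------------+%@@@@@@@
@@@@@@@@@@@@@@@@@@@@@@@@@@@@@@@@@@*-------------------+#%@@@
@@@@@@@@@@@@@@@@@@@@@@@@@@@@@@@@@%+-++---------===---------+
@@@@@@@@@@@@@@@@@%*+#@@@@@@@@@*+**%*---------=+===----------
@@@@@@@@@@@@@@@@@@******+#@@@@@%=+=+++=-=-----+===----------
@@@@@@@@@@@@@@@@@@#*****#%@-=-+@@@*+=-==+++=--+===----------
@@@@@@@@@@@@@@@@%*=******
[... 311 characters left out ...]
***+++++++++++++*************
---+*****************@%@@@@@@%#***++++++++==-:-=++**********
-------=+***************+#@%@@@@@%##+++==:::::----:-=+******
------------++****************#%@@@@@@##+-:--------------=+*
=-------------:-=++#**************#%%@@@@@%#+-:------------=
***+=--:--------:-::-=+****************#%%@@##=:------:-+**+
*******++=-::::---:--:::-=++#*************++*##+--:-+##*+=--
************+=-::::::::::::::-=++***********#####**++=------
#####***********+=:::::::::::::::-==+#*****+++*#####+-:-:::-
#########***********++=:::::::::::::::-=++**+==+**#####+=+**
###########*##***********+=:::::::::::::-+==++===-+*######**
################*##**********++-::::::::::::=++==-=+++*#####
```

Call:
move_arm([
  {"dx":0,"dy":0.1,"dz":0,"rx":0,"ry":0,"rz":0,"grip":1},
  {"dx":0,"dy":0.1,"dz":0,"rx":0,"ry":0,"rz":0,"grip":1},
  {"dx":0,"dy":0.1,"dz":0,"rx":0,"ry":0,"rz":0,"grip":1},
  {"dx":0,"dy":0.1,"dz":0,"rx":0,"ry":0,"rz":0,"grip":1},
  {"dx":0,"dy":0.06,"dz":0,"rx":0,"ry":0,"rz":0,"grip":1},
])

```text
clock: 25.18
tcp_pos: [0.4874, -0.3768, 0.1103]
tool_rot: [0.0, 0.666, 0.746, -0.002]
contact_force: [-6.2, 0.7, 2.2]
opening: -0.003
gripper_force: 3.1
```

Call:
move_arm([
  {"dx":0,"dy":0.04,"dz":0,"rx":0,"ry":0,"rz":0,"grip":1},
  {"dx":0,"dy":0.04,"dz":0,"rx":0,"ry":0,"rz":0,"grip":1},
  {"dx":0,"dy":0.04,"dz":0,"rx":0,"ry":0,"rz":0,"grip":1},
])

```text
clock: 25.43
tcp_pos: [0.4901, -0.3766, 0.1103]
tool_rot: [0.0, 0.666, 0.746, -0.002]
contact_force: [-6.9, -0.4, 1.0]
opening: 0.003
gripper_force: 3.2
```

Call:
move_arm([
  {"dx":0,"dy":0.04,"dz":0,"rx":0,"ry":0,"rz":0,"grip":1},
  {"dx":0,"dy":0.04,"dz":0,"rx":0,"ry":0,"rz":0,"grip":1},
  {"dx":0,"dy":0.04,"dz":0,"rx":0,"ry":0,"rz":0,"grip":1},
])

```text
clock: 25.68
tcp_pos: [0.4931, -0.3762, 0.1103]
tool_rot: [0.0, 0.666, 0.746, -0.002]
contact_force: [-6.8, -0.1, 1.7]
opening: -0.003
gripper_force: 3.2
```

Call:
move_arm([
  {"dx":0,"dy":0.03,"dz":0,"rx":0,"ry":0,"rz":0,"grip":1},
  {"dx":0,"dy":0.03,"dz":0,"rx":0,"ry":0,"rz":0,"grip":1},
])

```text
clock: 25.85
tcp_pos: [0.4946, -0.376, 0.1103]
tool_rot: [0.0, 0.666, 0.746, -0.002]
contact_force: [-6.7, 0.2, 1.9]
opening: -0.002
gripper_force: 3.2
```

Call:
move_arm([
  {"dx":0,"dy":0.03,"dz":0,"rx":0,"ry":0,"rz":0,"grip":1},
  {"dx":0,"dy":0.03,"dz":0,"rx":0,"ry":0,"rz":0,"grip":1},
])

```text
clock: 26.02
tcp_pos: [0.496, -0.3759, 0.1103]
tool_rot: [0.0, 0.666, 0.746, -0.002]
contact_force: [-7.4, 0.1, 1.7]
opening: 0.001
gripper_force: 3.2
```

Call:
move_arm([
  {"dx":0,"dy":0.03,"dz":0,"rx":0,"ry":0,"rz":0,"grip":1},
  {"dx":0,"dy":0.02,"dz":0,"rx":0,"ry":0,"rz":0,"grip":1},
])

```text
clock: 26.18
tcp_pos: [0.4973, -0.3757, 0.1103]
tool_rot: [0.0, 0.666, 0.746, -0.002]
contact_force: [-6.1, 0.1, 2.2]
opening: 0.006
gripper_force: 3.2
```

Call:
move_arm([
  {"dx":0,"dy":0.02,"dz":0,"rx":0,"ry":0,"rz":0,"grip":1},
  {"dx":0,"dy":0.02,"dz":0,"rx":0,"ry":0,"rz":0,"grip":1},
])

```text
clock: 26.35
tcp_pos: [0.4983, -0.3756, 0.1103]
tool_rot: [0.0, 0.666, 0.746, -0.002]
contact_force: [-6.2, -0.7, 1.6]
opening: 0.004
gripper_force: 3.2
```

Call:
move_arm([
  {"dx":0,"dy":0.02,"dz":0,"rx":0,"ry":0,"rz":0,"grip":1},
  {"dx":0,"dy":0.02,"dz":0,"rx":0,"ry":0,"rz":0,"grip":1},
])

```text
clock: 26.52
tcp_pos: [0.4992, -0.3755, 0.1103]
tool_rot: [0.0, 0.666, 0.746, -0.002]
contact_force: [-6.4, 0.5, 1.6]
opening: 0.004
gripper_force: 3.2
```

Call:
move_arm([
  {"dx":0,"dy":0.02,"dz":0,"rx":0,"ry":0,"rz":0,"grip":1},
  {"dx":0,"dy":0.02,"dz":0,"rx":0,"ry":0,"rz":0,"grip":1},
])

```text
clock: 26.68
tcp_pos: [0.4995, -0.3754, 0.1103]
tool_rot: [-0.0, 0.666, 0.746, -0.002]
contact_force: [-10.0, 0.3, 3.9]
opening: -0.0
gripper_force: 4.8
```

Call:
move_arm([
  {"dx":0,"dy":0.02,"dz":0,"rx":0,"ry":0,"rz":0,"grip":1},
  {"dx":0,"dy":0.02,"dz":0,"rx":0,"ry":0,"rz":0,"grip":1},
])

```text
clock: 26.85
tcp_pos: [0.4995, -0.3755, 0.1102]
tool_rot: [-0.001, 0.666, 0.746, -0.003]
contact_force: [-12.5, 0.9, 6.4]
opening: 0.001
gripper_force: 6.0
```

```bash
python3 - <<'E'
from h import *
s=optics.read_camera("scene"); cv2.imwrite("pics/z2_scene.png",s)
g=cv2.cvtColor(s,cv2.COLOR_BGR2GRAY)[138:180,175:220]
for r in g[::2]: print(''.join(' .:-=+*#%@'[min(9,int(k)//14)] for k in r))
E
```

```text
@@@@@@@@@@@@#=--:----*-----------------+@@@@@
@@@@@@@@@@@@@@#=-------------------------+#%%
@@@@@@@@@@@@@@@@#=:---:----------------------
@@@@@@@@@@@@@@@@@@#+::-----------------------
@@@@@@@@@@@@@@@@@=+++#=--------=-+-----------
@@#***#%@@@@@@*++%%+*---------=+-=-----------
@@%********%*@@@***=++====----=+-=-----------
@@%*****%@@*++=%@*++====+++#--=+===----------
*==*#*+***#%@@@@===#@*+++++++==+=-=----------
@@##=-::*******#%@#+++++++++++++*#=-::-------
%@@@@@@#**********++++++++++++*%%@@@@@%#+-:--
***#@@@@@@@@%#****+++++++++++++*****#%@@@@@%#
*******+#@%@@@@@%%#+++++++++++++*********#%@@
*************#%@@@@@@%%*=++++++**************
++************+***%%@@@@@@%*-:::-=+**********
----=+****************#%%@@@@@%#+-::-=+*#****
------::=*++***************#%@@@@@@#=-:---=+*
-------::-::-=+****************#%#+++:----:-+
+=-:::-:::-::::::-+++*************#%##+--+#*+
****+=-::::::::::::::-=++********++*#####*---
********++-:::::::::::::::-=++****+=+*###%#*=
```

Call:
move_arm([
  {"dx":0,"dy":0.03,"dz":0,"rx":0,"ry":0,"rz":0,"grip":1},
  {"dx":0,"dy":0.03,"dz":0,"rx":0,"ry":0,"rz":0,"grip":1},
  {"dx":0,"dy":0,"dz":0,"rx":0,"ry":0,"rz":0,"grip":1},
])

```text
clock: 27.15
tcp_pos: [0.4995, -0.3755, 0.1102]
tool_rot: [-0.002, 0.666, 0.746, -0.003]
contact_force: [-14.9, 0.9, 9.0]
opening: -0.001
gripper_force: 7.5
```

Call:
move_arm([
  {"dx":0,"dy":0.02,"dz":0,"rx":0,"ry":0,"rz":0,"grip":1},
  {"dx":0,"dy":0,"dz":0,"rx":0,"ry":0,"rz":0,"grip":1},
])

```text
clock: 27.32
tcp_pos: [0.4995, -0.3754, 0.1102]
tool_rot: [-0.003, 0.666, 0.746, -0.004]
contact_force: [-16.5, 2.0, 10.2]
opening: -0.002
gripper_force: 8.1
```

Call:
move_arm([
  {"dx":0,"dy":-0.1,"dz":0,"rx":0,"ry":0,"rz":0,"grip":1},
  {"dx":0,"dy":-0.2,"dz":0,"rx":0,"ry":0,"rz":0,"grip":1},
  {"dx":0,"dy":-0.6,"dz":0,"rx":0,"ry":0,"rz":0,"grip":1},
  {"dx":0,"dy":-0.5,"dz":0,"rx":0,"ry":0,"rz":0,"grip":1},
  {"dx":0,"dy":0,"dz":-0.6,"rx":0,"ry":0,"rz":0,"grip":1},
])

```text
clock: 27.73
tcp_pos: [0.4657, -0.379, 0.1234]
tool_rot: [-0.001, 0.666, 0.746, -0.002]
contact_force: [-0.4, 0.2, -1.2]
opening: -0.001
gripper_force: 0.0
```

Call:
move_arm([
  {"dx":0,"dy":0,"dz":-1,"rx":0,"ry":0,"rz":0,"grip":1},
  {"dx":0,"dy":0,"dz":-1,"rx":0,"ry":0,"rz":0,"grip":1},
  {"dx":0,"dy":-0.5,"dz":-1,"rx":0,"ry":0,"rz":0,"grip":1},
  {"dx":0,"dy":0,"dz":0,"rx":0,"ry":0,"rz":0,"grip":1},
  {"dx":0,"dy":0,"dz":0,"rx":0,"ry":0,"rz":0,"grip":1},
])

```text
clock: 28.15
tcp_pos: [0.4578, -0.3815, 0.2026]
tool_rot: [0.004, 0.666, 0.746, -0.001]
contact_force: [0.7, 0.1, -0.5]
opening: -0.002
gripper_force: 0.0
```

```bash
python3 - <<'E'
from h import *
s=optics.read_camera("scene"); t=optics.read_camera("top")
g=cv2.cvtColor(s,cv2.COLOR_BGR2GRAY)[138:180,175:220]
for r in g[::2]: print(''.join(' .:-=+*#%@'[min(9,int(k)//14)] for k in r))
# bar pose in tray, from the first scene picture after release vs now
o=cv2.imread("pics/t_scene.png"); 
P=unproj("scene",[(371.7,271.7),(471.7,331)],.024); print(P.mean(0),P)
print("bar/tray change",(cv2.absdiff(o,s).max(2)>50)[255:340,350:460].sum(), state()['contact_force'])
o=cv2.imread("pics/top0.png"); d=cv2.absdiff(o,t).max(2)>50
print("crate change rows/cols",[ (185+int(a),245+int(b)) for a,b in np.argwhere(d[180:290,245:330])][::15])
E
```

```text
@@@@@@@@@@@@@@@@@@@@@@@@@@@@@@@@@@%++#@@@@@@@
@@@@@@@@@@@@@@@@@@@@@@@@@@@@@@+++*#+=----+#%%
@@@@@@@@@@@@@@@@@@@@@@@@@%+-++#+-------------
@@@@@@@@@@@@@@@@@@@@@%+-*+*+----------------=
@@@@@@@@@@@@@@@@@=+=+#++---------------------
@@#***#%@@@@@@*++%%+#+-----------------------
@@%********%*%@@*++*%%%*=#+------------------
@@%*****%@@*++=%%%%@%###%%%*-----------------
#==*#*****#%@@@@===#@@%*++++*#+--------------
@@##=-:-*******#%@#+++++++++#%%@@%#+---------
%@@@@@@#**********++++++++++++*#%@@@@@%#+----
***#@@@@@@@@%#****+++++++++++++*****#%@@@@@%#
*******+#@%@@@@@%%#++++++++++++**********#%@@
*************#%@@@@@@%%*=++++=++*************
++************+**#%%@@@@@@%*=:::==+**********
----=+****************#%%@@@@@%#+-::-=+*#****
--------=*++***************#%@@@@@@#=:----=+*
-----:--::::-=+****************#%#+++:------+
+=-::::::::-:::::=+++*************####*--+#*+
****+=-::::::::::::::-=++********++*#####*---
********++-:::::::::::::::-+++***++=+*#####*=
[0.492 0.369 0.024] [[0.489 0.242 0.024]
 [0.495 0.496 0.024]]
bar/tray change 315 [-0.333 -0.45  -0.401]
crate change rows/cols [(222, 248), (223, 257), (224, 261), (225, 269), (226, 271), (227, 249), (227, 295), (228, 259), (229, 262), (230, 262), (230, 291), (231, 269), (231, 304), (232, 307), (233, 311), (234, 291), (234, 322), (235, 301), (236, 302), (237, 309), (238, 312), (239, 289), (240, 293), (243, 328), (246, 328), (249, 328)]
```

```bash
python3 -c "
from bench import ticket; print(ticket.sign_off())"
```

```text
the job is handed in; nothing more can be done
None
```

The job is handed in at about 28 s on the robot's clock. The bar lies flat and centred in the tray. The block stands upright on the shaker, pinched between jaw and fence with a peak push of about 16 N. The other crate parts appear unmoved in the images; no verdict came back from the hand-in.

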